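# Refit the handwheel of a grain mill on its keyed shaft

## Task

The grain mill's handwheel has been washed and must go back on. Lay the loose square steel key from the cutting board fully into the slot on top of the mill's shaft, then lift the handwheel out of the dish rack and hang it on the bare end of the shaft, hub boss and knob facing away from the mill, and let go of it there; then take it by the boss, slide it over the key until the hub is home against the brass collar, and let go. Do not drop the wheel, and leave the other things where they are.

Things in the scene. Friction and masses are not known exactly. Their poses are not given: they have to be found in the camera images.
- drive_key: Loose square bar key of bright steel, 28 x 10 x 10 mm, lying on the cutting board (board top 18 mm above the worktop). Origin: centre of its underside; x along its 28 mm length, z up. Any end or side serves. Hold it by its upper 5 mm only: its lower 4 mm goes inside the slot, and the shaft is wider than the slot.
- key_slot (a point): Centre of the floor of the key slot, on top of the mill's level shaft. x along the shaft into the mill, z up. Slot 34 mm long (x), 12 mm wide, ends closed, open upwards; floor 6.5 mm above the shaft's axis and 3.9 mm below the slot's side edges. The key lies in it lengthwise on the floor and stands 4.5 mm above the shaft. The shaft turns only stiffly (0.4 N m); the slot starts on top.
- shaft_seat (a point): Point on the shaft's axis, 100 mm above the worktop, in the face of the brass collar (38 mm across) where the hub seats. x along the axis into the mill, z up. The shaft, 24 mm thick, points to -x: slot from x = -6 to -40 mm, bare end to -68 mm (last 3 mm chamfered to 18 mm), then a 10 mm thick stud to -77 mm. In place, the handwheel's origin lies here and their axes agree.
- mill: Fixed grain mill on a wooden board, 215 x 150 mm. Origin: underside of the board's middle; its shaft points to -x. shaft_seat is at (-60, 0, 100) mm. A flange 100 mm across stands 8 mm behind the collar's face, so no finger fits between it and the rim of a seated wheel. The hopper, top 194 mm above the worktop, begins at mill x = -1 mm.
- handwheel: Loose dark handwheel, 0.55 kg, on edge in the rack. Origin: bore axis, inner end of the hub; x along the axis, inner side +x, z up through the keyway. Rim 100 mm across, 11 mm deep, x 0 to -16 mm; three spokes. Bore 26.4 mm; keyway at its top 12 mm wide, roof 19.3 mm off the axis; both flare over the inner 4 mm (32, 17 mm). Hung on the shaft it sits 1.5 mm low, keyway up by its weight.
- hub_boss (a point): Point on the handwheel's axis in the middle of its boss, handwheel x = -33 mm. The boss, in front of the rim, is 46 mm across, 34 mm long (x -16 to -50 mm); hold it by its front part (x about -37 mm), gripper clear of the rim, and lift it about 2 mm so that it slides freely. The wooden knob, 17 mm thick, x -20 to -70 mm, is 41 mm straight below the axis.
- rack: Fixed beech dish rack, 176 x 115 x 97 mm. Origin: centre of its underside. Dowels in pairs at y = +-32 mm, 29 mm apart in x, tops 97 mm up. The wheel stands in the second gap: rim centred at rack x = -14.5 mm, axis 79 mm and rim top 129 mm up, boss and knob to -x. Dowels stand beside the boss: take the rim's top, across its 16 mm width, and lift 75 mm or more. A saucer is in the last gap.
- peeler: Loose dark green peeler, 170 x 25 x 18 mm, lying at the far end of the cutting board; a bystander. Origin: centre of its underside.
- tea_tin: Loose green canister with a wooden lid, 77 x 77 x 100 mm, standing behind and between mill and rack; a bystander. Origin: centre of its underside.
- spice_jar: Loose spice jar with a dark cap, 40 x 40 x 105 mm, standing behind the rack; a bystander. Origin: centre of its underside.
Mind the look-alikes: they are no part of the job. What is shaped like the handwheel but turquoise is not meant.

How it is judged:
By the outcome, as a careful person would: the job done as asked, in the order asked, and still so for the second after the job is handed in, with the robot touching nothing.
It also fails if it takes over 64 s, if anything falls off the work surface, if the arm or the gripper's body presses on something with over 40 N, if the wrist force passes 120 N, or if a joint passes its speed limit or range.

## Robot

A 7-joint arm with a two-finger parallel gripper is mounted at the origin on a cart in front of the work surface, level with it; the furniture and walls round the work are solid. World frame = base frame: x ahead of the robot, y to its left, z up, the work surface at z = 0. Lengths are in mm, angles in rad, forces in N, time in s.
With the tool pointing down it reaches from about 425 to 1025 mm from the base axis. Payload 9.4 kg.
Tool frame: the origin (TCP) lies on the centre line of the jaws, within the pads' length; the fingertips stand 8 mm ahead of it and the grasp point (between the pads) lies 11 mm behind it; z points along the fingers, y is the line along which they close (so a half turn about z gives the same grasp; the last joint's range is limited). The gripper opens to 85 mm and grips with 20 to 120 N. Pads are 22 mm wide; open, the fingers measure 114 mm over their backs; the gripper's body (76 mm by 85 mm) begins 54 mm behind the grasp point. The pads swing forward as they close: fully open they stand 13 mm farther back than shut.
Start: joints at [1.045, 0.599, -0.003, 1.599, 0.002, 0.943, -0.08], TCP at [314.558, -653.206, 239.275] pointing down, gripper open.
Joint ranges: [-2.57, 2.57], [-0.35, 1.97], [-1.29, 1.29], [0.11, 2.56], [-1.05, 4.19], [0.11, 1.86], [-2.63, 2.63]. Speed limits (rad/s): [2.22, 2.22, 3.01, 3.01, 3.14, 3.14, 3.14].

## Interface

Orientations are given as a unit quaternion [x, y, z, w].
In Python, from plant import ctrl, eyes, sign_off, masks_of gives the robot as it stands.
- The arm moves only by the tool apply_moves, never from a script. Its arguments are lists of equal length, an entry for each row: "gripper": the opening, from 0 (shut) to 1 (fully open); "delta_pos": the shift along the tool's x, y, z in cm, a list of three; "angular": the turn, a rotation vector about the tool's x, y, z in degrees, a list of three. A call has 1 to 12 rows; each row is the pose to reach, as a shift and turn from the pose commanded when the call began, along the tool's axes at that moment; what a row does not reach only later rows make up. A row lasts 1/10 s, in which the tool goes at most 50 mm and 8.59 degrees, less where a joint would pass 70% of its speed; a pose out of reach is approached as far as the arm can. A call with a gripper value outside its range is refused whole. The fingers move at their own pace and stop on an object; "force" is the grip in N (left out, the last holds). Time passes only in rows, so rows that repeat a pose let the fingers close. It gives the time, the measured TCP pose, the force, the opening and the grip force at its end, in the units of the state.
- ctrl.get_state(): the state, without advancing time (a new reading comes with each control period).
- eyes.snapshot(name): name is "scene" or "top" or "wrist"; returns the picture (384x512x3 uint8, red, green, blue); there is no depth.
- eyes.camera_info(name): a dict with "camera_matrix" (3x3 intrinsics, pixels), "R" (3x3) and "t" (3): a world point X has camera coordinates R X + t. Camera axes: x right, y down, z forward; pixel columns grow to the right and rows downward; lengths in mm; the calibration is good to about 2 mm. A picture is of the moment at which its call begins: read the wrist's pose just before it. camera_info takes no time and is no camera call; for the wrist camera it gives the pose at the moment of the call.
- sign_off(): hands the job in; it is judged then, once.
Trained networks look in the newest picture that a camera, given by its name, has taken for a name from the list of things; names that differ only in an ending like _2 or _b are one class to them, and where a whole thing is asked for, a point or a joint stands for the part that bears it (a point fixed in the world has none). Each returns a list of dicts, best first, with "score" (0 to 1); they miss things now and then, are a little off and sometimes report something else, mostly with a low value. They report only what shows in the picture. A call takes as long as a camera call. They do not tell look-alikes from the thing itself.
- masks_of(thing, camera): "pixels" (384x512 bool, what is visible of it) and "box" ([left, top, width, height] in pixels, round what is visible of it).
The state is a dict: "time_s": time; "qpos": joint angles; "qvel": joint speeds; "tau": joint torques, N m; "ee_pos": TCP position; "tool_rot": TCP orientation; "contact_force": force on the tool from outside, world axes, zero at the start; "wrist_torque": the same for the moment, N m; "opening": finger opening in mm; "grasp_force": force on a finger pad.
Only numpy, scipy, OpenCV 4.12 (cv2) and the standard library are available. Lean on these libraries where they do the work, as an engineer would, in place of code of your own. Each camera call takes 0.05 s, during which the arm holds its last target. There are 200 camera calls.

## Working session

There is one attempt and no reset: what is moved stays moved. The work goes in short steps, Python scripts to look and compute and a tool call to move; the robot and the scene stay as the last step left them, time stands still between calls to the robot, and variables do not carry over. Pictures are saved under pics/ and viewed, at most 10 in all, crops included, and the job is handed in when it is done.

Besides the shell and the picture viewer there is one more tool, called after "Emit:" as name(argument=value, ...) on one line, values as JSON. apply_moves: Moves the arm, as the interface text tells. Its arguments: {"type":"object","properties":{"gripper":{"type":"array"},"delta_pos":{"type":"array"},"angular":{"type":"array"},"force":{"type":"number"}},"required":["gripper","delta_pos","angular"]}

```bash
mkdir -p pics; ls; python3 - <<'E'
from plant import ctrl, eyes, masks_of
import cv2, numpy as np
s=ctrl.get_state(); print(s['time_s'],s['ee_pos'],s['tool_rot'],s['opening'])
a=eyes.snapshot("scene"); 
for n in ["drive_key","mill","handwheel","rack"]:
    for m in masks_of(n,"scene")[:3]: print(n,m['score'],m['box'])
b=eyes.snapshot("top")
for n in ["drive_key","mill","handwheel","rack","peeler"]:
    for m in masks_of(n,"top")[:3]: print(n,m['score'],m['box'])
cv2.imwrite("pics/a.png",cv2.resize(a[:,:,::-1],(800,600),interpolation=cv2.INTER_CUBIC))
cv2.imwrite("pics/b.png",cv2.resize(b[:,:,::-1],(800,600),interpolation=cv2.INTER_CUBIC))
for n in ["scene","top","wrist"]: 
    c=eyes.camera_info(n);print(n,np.round(c['camera_matrix'],1).tolist(),np.round(c['R'],3).tolist(),np.round(c['t'],1), 'cam at',-np.array(c['R']).T@c['t'])
E
```

```text
pics
0.0 [ 314.36064861 -652.79841866  238.39428418] [ 9.74925174e-01  2.22531529e-01 -2.28620638e-04 -7.55554865e-04] 85.07136157142506
mill 0.58 [210.1, 146.3, 58.4, 64.9]
handwheel 0.97 [220.0, 266.7, 38.5, 30.0]
handwheel 0.89 [192.6, 216.0, 26.8, 33.6]
rack 0.73 [178.7, 214.8, 55.0, 50.5]
mill 0.86 [264.5, 105.1, 51.3, 86.1]
mill 0.52 [195.3, 88.2, 30.8, 29.2]
handwheel 0.9 [156.4, 179.8, 34.1, 26.9]
rack 0.81 [150.6, 151.5, 55.0, 65.9]
peeler 0.61 [361.3, 130.6, 33.0, 44.8]
scene [[364.8, 0.0, 253.6], [0.0, 364.8, 196.7], [0.0, 0.0, 1.0]] [[-0.808, -0.589, 0.02], [-0.292, 0.37, -0.882], [0.512, -0.718, -0.471]] [ 439.5  207.5 1169.5] cam at [-182.95161835 1021.9021676   725.34244128]
top [[407.7, 0.0, 260.1], [0.0, 407.7, 187.0], [0.0, 0.0, 1.0]] [[0.029, -1.0, 0.002], [-0.995, -0.029, -0.1], [0.1, 0.001, -0.995]] [  36.8  513.1 1223.7] cam at [ 386.67204385   50.84573616 1268.83420534]
wrist [[270.5, 0.0, 256.1], [0.0, 270.5, 193.9], [0.0, 0.0, 1.0]] [[0.434, -0.901, -0.001], [-0.87, -0.42, 0.26], [-0.234, -0.112, -0.966]] [-724.4  -34.1  379.4] cam at [ 373.8653556  -624.43544858  374.41145615]
```

View pics/a.png

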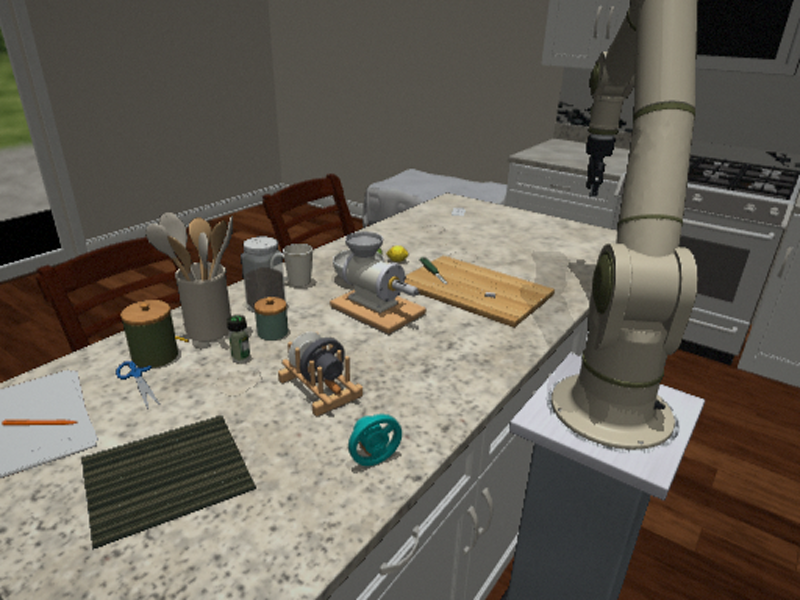

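View pics/b.png

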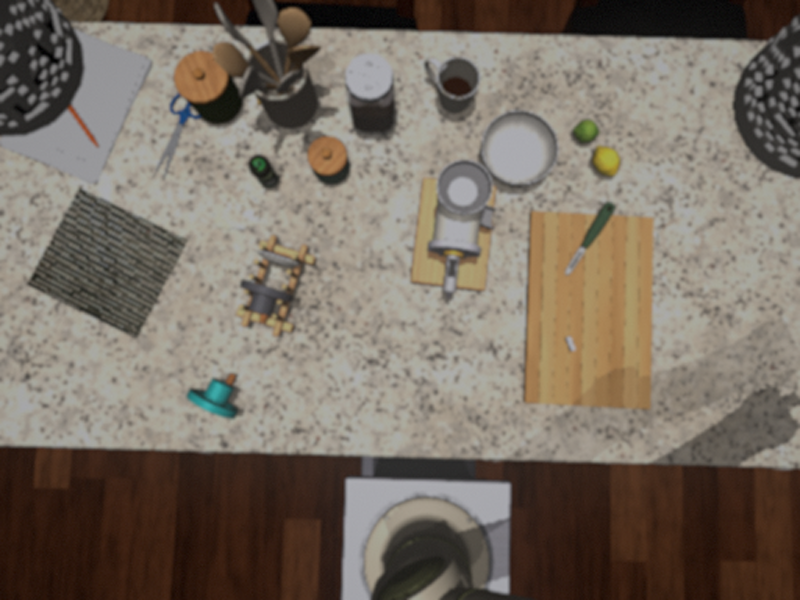

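The scene view shows the mill in the centre, with its shaft pointing at the robot. The key is on the board at about (490,295), the dark wheel is in the rack at (320,360), and the turquoise look-alike is at (375,440). In the top view the key is at (571,344), the shaft end at (449,294), the collar at (452,255) and the boss at (263,302).

```bash
cat > h.py <<'E'
import numpy as np, cv2
from scipy.spatial.transform import Rotation as Ro
from plant import ctrl, eyes, masks_of
def ray(c,u,v):
    K,R,t=map(np.array,(c['camera_matrix'],c['R'],c['t']))
    return -R.T@t, R.T@np.linalg.inv(K)@[u,v,1.]
def p2w(c,u,v,z):
    o,d=ray(c,u,v); return o+d*(z-o[2])/d[2]
def proj(c,X):
    p=np.array(c['R'])@X+np.array(c['t']); p=np.array(c['camera_matrix'])@p; return p[:2]/p[2]
def rot(yaw):  # tool down, tool y (closing) along world direction yaw
    y=np.array([np.cos(yaw),np.sin(yaw),0]); z=np.array([0,0,-1.]); return Ro.from_matrix(np.c_[np.cross(y,z),y,z])
def plan(pos,R,p0,R0):
    "delta_pos cm and rotvec deg, from commanded pose p0,R0"
    d=R0.inv().apply(np.array(pos)-p0)/10; w=(R0.inv()*R).as_rotvec(degrees=True)
    return np.round(d,2).tolist(), np.round(w,1).tolist()
def apply(p0,R0,d,w): return p0+R0.apply(np.array(d)*10), R0*Ro.from_rotvec(w,degrees=True)
E
python3 - <<'E'
from h import *
c=eyes.camera_info("top")
f=1.5625
for n,u,v,z in [("key",571,344,28),("key e1",569,338,28),("key e2",574,350,28),("stud end",449,294,105),("collar",452,255,119),("boss front",262,310,100),("rimtop",267,287,129),("rimL",243,282,79),("rimR",291,291,79)]:
    print(n,np.round(p2w(c,u/f,v/f,z),1))
s=ctrl.get_state(); R=Ro.from_quat(s['tool_rot']); print(R.as_matrix().round(3)); 
cw=eyes.camera_info("wrist"); o=-np.array(cw['R']).T@cw['t']; print("cam in tool",R.inv().apply(o-s['ee_pos']), R.inv().apply(np.array(cw['R'])[2]))
print(s['ee_pos'],ctrl.get_state()['ee_pos'])
E
```

```text
key [ 419.9 -270.9   28. ]
key e1 [ 431.5 -266.9   28. ]
key e2 [ 408.5 -276.7   28. ]
stud end [502.8 -26.6 105. ]
collar [573.1 -29.5 119. ]
boss front [463.7 316.  100. ]
rimtop [503.5 302.6 129. ]
rimL [516.7 359.2  79. ]
rimR [502.4 268.3  79. ]
[[ 0.901  0.434 -0.   ]
 [ 0.434 -0.901  0.   ]
 [-0.    -0.    -1.   ]]
cam in tool [  65.92457761   -0.16727251 -135.16211628] [-2.59753148e-01 -9.10864564e-04  9.65674620e-01]
[ 314.532676   -653.18607988  239.25262395] [ 314.532676   -653.18607988  239.25262395]
```

```bash
python3 - <<'E'
from h import *
p0=np.array([314.558,-653.206,239.275]); s=ctrl.get_state(); R0=Ro.from_quat(s['tool_rot'])
print(plan([420,-271,130],R0,p0,R0))
E
```

```text
([26.08, -29.86, 10.93], [0.0, 0.0, 0.0])
```

Emit:
apply_moves(gripper=[1,1,1,1,1,1,1,1,1,1,1,1], delta_pos=[[26,-30,11],[26,-30,11],[26,-30,11],[26,-30,11],[26,-30,11],[26,-30,11],[26,-30,11],[26,-30,11],[26,-30,11],[26,-30,11],[26,-30,11],[26,-30,11]], angular=[[0,0,0],[0,0,0],[0,0,0],[0,0,0],[0,0,0],[0,0,0],[0,0,0],[0,0,0],[0,0,0],[0,0,0],[0,0,0],[0,0,0]])

```text
time_s: 1.75
ee_pos: [418.4, -272.2, 129.7]
tool_rot: [0.975, 0.221, 0.0, 0.001]
contact_force: [-0.2, -0.2, -0.2]
opening: 85.4
grasp_force: 0.0
```

```bash
python3 - <<'E'
from h import *
s=ctrl.get_state(); print(s['time_s'],s['ee_pos'],s['tool_rot'])
c=eyes.camera_info("wrist"); a=eyes.snapshot("wrist")
for m in masks_of("drive_key","wrist"):
    v,u=np.nonzero(m['pixels']); P=p2w(c,u.mean(),v.mean(),26)
    print(m['score'],m['box'],P, [np.round(p2w(c,*q,28)[:2],1).tolist() for q in cv2.boxPoints(cv2.minAreaRect(np.c_[u,v].astype(np.float32)))])
cv2.imwrite("pics/c.png",cv2.resize(a[:,:,::-1],(800,600)))
E
```

```text
1.75 [ 418.43184114 -272.18711606  129.74146157] [9.75226192e-01 2.21208700e-01 2.53727087e-04 7.21662269e-04]
0.89 [249.7, 171.6, 13.4, 33.1] [ 423.66135194 -269.04550036   26.        ] [[434.8, -259.0], [438.7, -267.0], [412.7, -279.6], [408.7, -271.3]]
```

View pics/c.png

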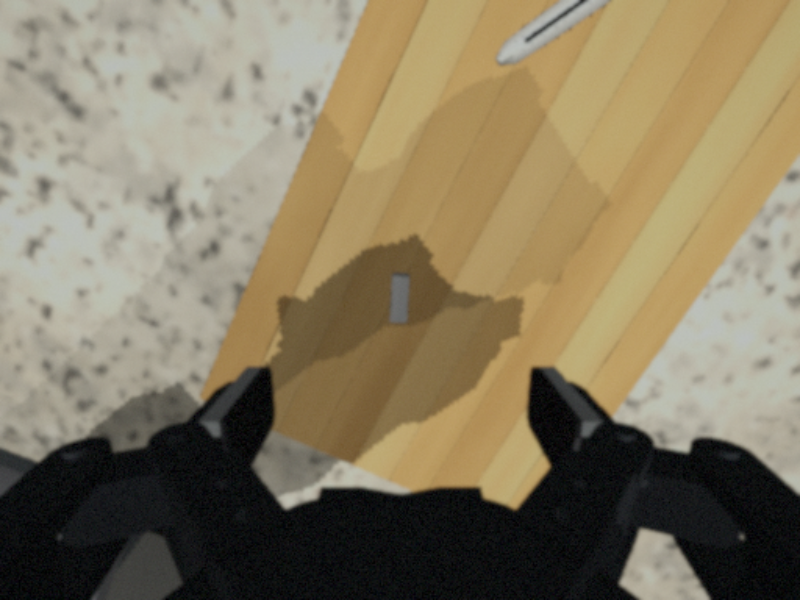

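The key is upright in the wrist view at (399,299), in line with the tool's x axis and nearly centred. I'll descend and grip its top.

Emit:
apply_moves(gripper=[1,1,1,1,0,0,0,0,0,0,0,0], delta_pos=[[0.6,-0.05,5],[0.6,-0.05,9.3],[0.6,-0.05,9.8],[0.6,-0.05,9.8],[0.6,-0.05,9.8],[0.6,-0.05,9.8],[0.6,-0.05,9.8],[0.6,-0.05,9.8],[0.6,-0.05,9.8],[0.6,-0.05,9.8],[0.6,-0.05,9.8],[0.6,-0.05,9.8]], angular=[[0,0,0],[0,0,0],[0,0,0],[0,0,0],[0,0,0],[0,0,0],[0,0,0],[0,0,0],[0,0,0],[0,0,0],[0,0,0],[0,0,0]], force=40)

```text
time_s: 3.05
ee_pos: [424.1, -267.2, 31.9]
tool_rot: [0.975, 0.223, 0.0, 0.0]
contact_force: [-0.7, -0.1, 9.8]
opening: 8.0
grasp_force: 39.9
```

```bash
python3 - <<'E'
from h import *
s=ctrl.get_state(); R0=Ro.from_quat([.975,.2222,0,0])
p0=np.array(s['ee_pos']);print(p0,s['opening'],s['contact_force'],Ro.from_quat(s['tool_rot']).as_matrix()[:,0])
yaw=np.radians(-92.4)
print(rot(yaw).as_matrix().round(2)); print(plan([520,-28,165],rot(yaw),p0,R0))
E
```

```text
[ 424.08673734 -267.16668712   31.90981507] 7.968763273208824 [-0.72849368 -0.14373433  9.84238261] [9.00939606e-01 4.33944207e-01 5.02132054e-04]
[[ 1.   -0.04  0.  ]
 [-0.04 -1.   -0.  ]
 [ 0.    0.   -1.  ]]
([19.01, -17.4, -13.31], [0.0, 0.0, 28.1])
```

Emit:
apply_moves(gripper=[0,0,0,0,0,0,0,0,0,0,0,0], delta_pos=[[0,0,-4],[3,-2,-8],[6,-5,-11],[10,-8,-13.3],[13,-11,-13.3],[16,-14,-13.3],[19,-17.4,-13.3],[19,-17.4,-13.3],[19,-17.4,-13.3],[19,-17.4,-13.3],[19,-17.4,-13.3],[19,-17.4,-13.3]], angular=[[0,0,0],[0,0,0],[0,0,7],[0,0,14],[0,0,21],[0,0,28.1],[0,0,28.1],[0,0,28.1],[0,0,28.1],[0,0,28.1],[0,0,28.1],[0,0,28.1]])

```text
time_s: 4.25
ee_pos: [519.2, -29.3, 164.3]
tool_rot: [1.0, -0.022, -0.0, 0.0]
contact_force: [-0.1, 0.7, -0.4]
opening: 8.3
grasp_force: 39.2
```

```bash
python3 - <<'E'
from h import *
s=ctrl.get_state(); print(s['time_s'],s['ee_pos'],s['tool_rot'],s['opening'])
c=eyes.camera_info("wrist"); a=eyes.snapshot("wrist")
import pickle; pickle.dump((c,a,s),open("d.pkl","wb"))
for n in ["drive_key","mill"]:
  for m in masks_of(n,"wrist")[:2]: print(n,m['score'],m['box'])
cv2.imwrite("pics/d.png",cv2.resize(a[:,:,::-1],(800,600)))
E
```

```text
4.25 [519.21706581 -29.29037385 164.31840955] [ 9.99757498e-01 -2.20210639e-02 -6.25627446e-05  1.17818257e-04] 8.347178221352157
drive_key 0.71 [245.9, 217.4, 20.0, 52.1]
mill 0.73 [180.9, 2.9, 178.7, 222.8]
```

View pics/d.png

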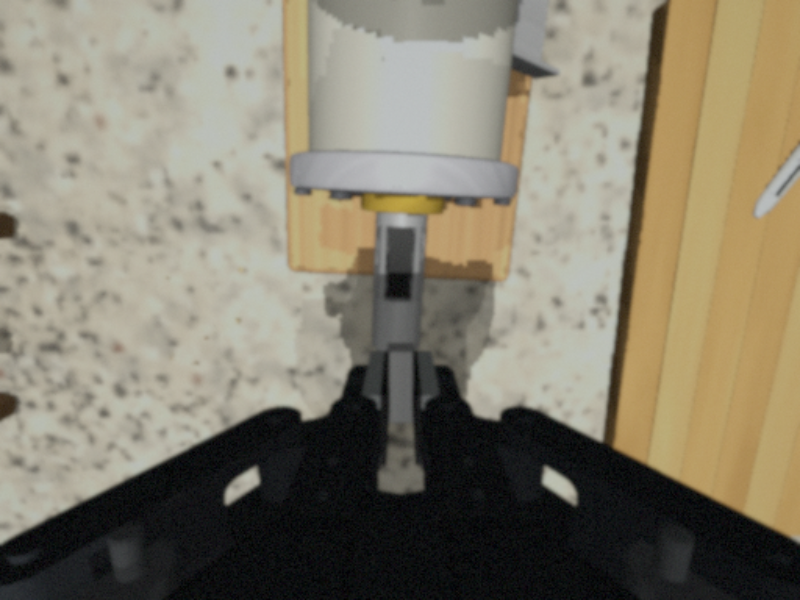

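The key is held straight, from (400,345) to (400,420). The slot shows at (386–414, 228–299) and the brass collar's edge is near y=213.

```bash
python3 - <<'E'
from h import *
import pickle
c,a,s=pickle.load(open("d.pkl","rb"))
g=a.mean(2)
np.set_printoptions(linewidth=250)
print("shaft rows"); 
for r in [142,146,160,180,186,190,194,200,208,216]: print(r,g[r,234:278].astype(int))
print("column");print(g[128:200,255].astype(int)); print(g[212:280,256].astype(int))
print("key rows")
for r in [226,240,255,265]: print(r,g[r,240:274].astype(int))
E
```

```text
shaft rows
142 [150 151 149 150 145 135 121 114 124 130 140 145 149 153 152 156 159 165 173 178 181 186 191 190 186 182 174 168 166 160 156 152 149 143 139 131 124 116 116 130 146 152 153 151]
146 [149 153 150 149 144 136 120 101  96 107 128 137 131 113  89  82  80  86  90  91  96  96  99 103 101  98  97  93  89  94 104 114 129 138 134 124 110 104 109 127 147 154 154 151]
160 [ 87  90  88  89  91  92 101 107 110 122 134 137 125  98  81  71  64  62  67  65  63  63  66  68  62  63  65  62  66  70  86 112 131 135 125 112 110 119 133 145 151 153 153 152]
180 [103 104 102 101  91  80  76  74  77  81  86  80  66  45  30  11  16  24  20  13  21  19  15  16  18  13  17  31  48  61  76  84  88  78  75  79  76  83  97  97 103 103 103 104]
186 [ 96  96  91  88  82  78  74  73  79  85  87  75  59  39  23  18  18  17  10  16  15  12  15  17  16  20  19  29  49  65  81  85  83  79  75  79  80  90  99 100  93  94  91  89]
190 [101 100  99  96  87  79  75  73  79  83  82  77  61  48  44  42  40  39  35  44  33  37  36  42  39  31  34  37  49  70  79  84  81  77  76  81  93 102 106 103 107 102 106 10
[... 1180 characters left out ...]
1  98 102 103 101 102  99 100 102 101 102 100  99 101  98  98 100 101 101  99  95  87  80  76  70
  71  72  79  80  85  82]
key rows
226 [ 60  57  60  59  59  50  39  32  54  75  94  99 101 100  99 101  98  97  93  95  96  94  94  78  58  38  29  43  58  58  61  61  60  60]
240 [ 57  59  58  57  39  31   8  28  51  79  95 105 105 104 101 103 101 101 101 101 100  99  95  82  61  31  16  28  37  53  56  61  59  59]
255 [ 85  93  88  68  44  26  22  26  46  77  94 103 104 104 102 102  99  99 102  99  99  98  95  78  51  22  12  34  43  65  81  94  91  78]
265 [ 11  14  19  24  28  17  20  33  53  80  95 102 104 104 103 100 100  99  98  99  97 101  98  84  56  28  18  26  26  24  19  11  14   2]
```

```bash
python3 - <<'E'
from h import *
import pickle
c,a,s=pickle.load(open("d.pkl","rb"))
P=lambda u,v,z:p2w(c,u,v,z)
L1,R1,L2,R2=P(247.3,146,110.4),P(264.7,146,110.4),P(246.4,186,110.4),P(262.1,186,110.4)
print("slot edges",L1,R1,L2,R2); d=(L1+R1-L2-R2)/2; print("dir deg",np.degrees(np.arctan2(d[1],d[0])))
F,N=P(255.9,145.2,112),P(254.3,192,112); print("ends",F,N,np.linalg.norm(F-N),(F+N)/2)
for z in (160,160.7,161.5):
  k1,k2=P(257.,225,z),P(256.5,270,z); print("key",z,k1,k2,np.linalg.norm(k1-k2),(k1+k2)/2-s['ee_pos'])
kl,kr=P(248.6,240,160.7),P(264.2,240,160.7);print(kl,kr, (kl+kr)/2-s['ee_pos'])
print(P(256.5,219.3,150.7))
Ls,Rs=P(242.2,146,100),P(271.3,146,100);print("shaft",Ls,Rs,P(239.2,200,100),P(268.6,200,100))
print(P(256,136.3,119))
E
```

```text
slot edges [568.49690242 -24.88126041 110.4       ] [567.97239704 -36.89068094 110.4       ] [540.16353167 -22.75493817 110.4       ] [539.67235289 -34.01973856 110.4       ]
dir deg -5.042650431589384
ends [568.91985201 -30.84889529 112.        ] [535.88495687 -28.25110609 112.        ] 33.13687983452855 [552.40240444 -29.55000069 112.        ]
key 160 [529.60350709 -29.78624912 160.        ] [501.85172709 -28.30799486 160.        ] 27.79112320289981 [-3.48944872  0.24325186 -4.31840955]
key 160.7 [529.88128543 -29.79623171 160.7       ] [502.26880396 -28.32539748 160.7       ] 27.651627195939206 [-3.14202111  0.22955925 -3.61840955]
key 161.5 [530.1987464 -29.8076404 161.5      ] [502.74546324 -28.34528618 161.5       ] 27.492203187984305 [-2.74496098  0.21391056 -2.81840955]
[521.16480831 -24.74096179 160.7       ] [520.78732239 -33.41941067 160.7       ] [ 1.75899955  0.21018762 -3.61840955]
[529.48259617 -29.51413951 150.7       ]
shaft [567.75435269 -20.78825428 100.        ] [566.82891111 -41.97777356 100.        ] [526.90175933 -16.14592519 100.        ] [525.91834578 -38.71340226 100.        ]
[575.25421808 -31.20074168 119.        ]
```

Emit:
apply_moves(gripper=[0,0,0,0,0], delta_pos=[[2,0,0],[3.6,-0.1,2],[3.6,-0.1,3.5],[3.6,-0.1,3.5],[3.6,-0.1,3.5]], angular=[[0,0,1],[0,0,2.5],[0,0,2.5],[0,0,2.5],[0,0,2.5]])

```text
time_s: 4.9
ee_pos: [555.0, -28.7, 129.2]
tool_rot: [0.999, -0.043, -0.001, 0.0]
contact_force: [0.2, 0.2, 0.6]
opening: 8.3
grasp_force: 39.2
```

```bash
python3 - <<'E'
from h import *
s=ctrl.get_state(); print(s['time_s'],s['ee_pos'],s['tool_rot'],s['opening'])
c=eyes.camera_info("wrist"); a=eyes.snapshot("wrist")
import pickle; pickle.dump((c,a,s),open("e.pkl","wb"))
cv2.imwrite("pics/e.png",cv2.resize(a[130:290,170:340,::-1],None,fx=3.7,fy=3.7,interpolation=cv2.INTER_CUBIC))
print(ctrl.get_state()['ee_pos'])
E
```

```text
4.9 [555.0295144  -28.74122111 129.24391436] [ 9.99080140e-01 -4.28779222e-02 -5.89316737e-04  9.92815709e-05] 8.298362990452882
[555.35051611 -28.66860264 129.71698628]
```

View pics/e.png

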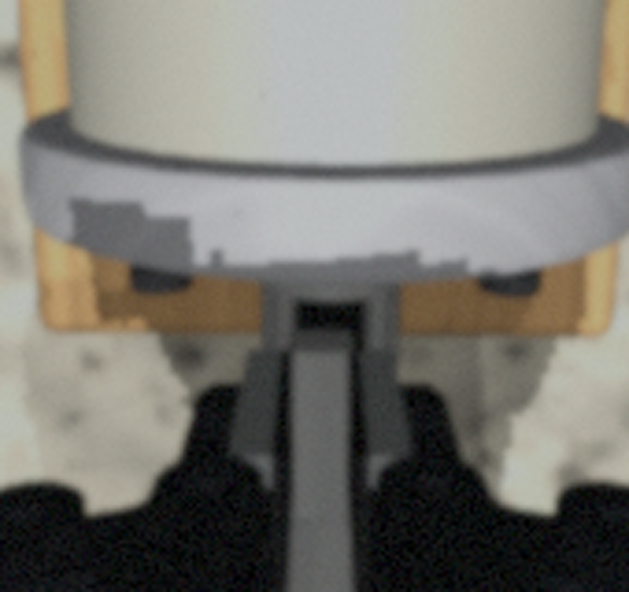

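The crop shows the slot's far part at x≈297–365, with its end at y≈300. The key's front end is at x≈293–352, y≈335–348, so the key sits a little to the left. I'll measure the offset.

```bash
python3 - <<'E'
from h import *
import pickle
c,a,s=pickle.load(open("e.pkl","rb"))
g=a.mean(2)
np.set_printoptions(linewidth=250)
for r in [210,212,214,216,218,220,222,224,226,230,240]: print(r,g[r,236:282].astype(int))
print(g[200:232,258].astype(int))
E
```

```text
210 [88 85 82 82 78 79 76 75 75 79 86 87 82 77 73 72 78 77 80 86 87 91 92 92 89 93 87 87 85 84 77 79 76 78 83 86 83 86 77 69 72 71 80 80 85 86]
212 [85 84 83 82 75 73 72 73 72 82 81 86 74 65 45 30 30 31 30 37 36 38 39 40 45 37 40 36 33 34 29 35 48 67 72 85 87 84 74 74 71 71 78 85 84 86]
214 [86 86 81 85 79 73 72 74 74 81 84 83 75 58 31 24 11 20 11 11 18 12 13 15 15 21  4 16 20 16 14 30 45 60 73 82 87 80 77 72 76 74 78 85 84 90]
216 [85 84 83 80 80 69 74 73 73 78 84 82 74 55 35 19 15 15  5  3 19 16  6 12 10  3 12 12 11  8 14 26 42 63 77 85 84 79 74 69 76 71 75 83 86 89]
218 [81 81 79 79 73 74 73 73 72 81 83 83 72 59 41 25 24 24 26 30 29 27 31 29 29 27 19 24 20  9 11 29 46 63 73 82 84 81 70 71 73 70 75 78 82 82]
220 [90 92 89 91 81 71 74 70 73 79 77 77 66 56 58 53 54 52 53 53 56 51 56 53 51 53 52 53 40 24 24 29 45 60 78 81 82 79 74 73 72 75 77 81 84 83]
222 [100 101 100 100  83  76  70  70  73  80  83  75  68  57  60  59  56  60  61  57  59  60  57  56  60  59  57  56  53  35  24  24  43  65  75  86  81  80  74  74  79  80  88  92  90  92]
224 [97 86 80 79 75 67 66 64 65 65 63 59 56 63 71 72 69 71 70 70 69 69 71 70 72 69 70 64 54 37 26 29 47 59 67 67 71 67 66 67 73 78 82 88 92 92]
226 [83 73 61 59 56 60 53 58 53 49 33 31 52 76 92 99 97 92 96 94 95 93 98 92 94 95 89 76 54 30 33 44 53 52 56 59 59 60 58 58 62 76 86 93 95 89]
230 [ 69  57  58  57  57  62  58  54  53  45  27  27  52  78  97 101 101 101 102 101 100 100 100 100  98 100  94  80  60  33  23  38  52  54  56  60  60  60  57  63  66  83 102 103 100 101]
240 [ 55  54  56  55  59  56  54  56  42  22  13  24  52  79  97 101  99 103 102  99  98  97  95  99  98  98  93  82  57  28  12  23  40  51  55  61  55  63  55  52  58  53  43  35  25  25]
[154 127 112 108 106 106  96  99 100  99  92  65  39  21  13   7   6  21  31  40  56  55  57  63  71  81  98 100 102 100 100  98]
```

```bash
python3 - <<'E'
from h import *
import pickle
c,a,s=pickle.load(open("e.pkl","rb"))
R=Ro.from_quat(s['tool_rot']); T=lambda u,v,z:R.inv().apply(p2w(c,u,v,z)-s['ee_pos']).round(2)
print("slot L,R",T(249.3,215,110.4),T(268.3,215,110.4))
print("keytop L,R",T(248.5,230,125.6),T(263.9,230,125.6),"keybot R",T(264.4,221,117))
print("far end",T(258.5,211.6,112),"key end bot",T(256.5,219,115.6),"top",T(256.5,225,125.6))
E
```

```text
slot L,R [11.09 -4.59 18.83] [11.09  6.85 18.83]
keytop L,R [ 7.74 -4.68  3.63] [7.74 3.81 3.64] keybot R [ 9.75  4.32 12.23]
far end [13.79  0.93 17.23] key end bot [10.46 -0.26 13.63] top [10.68 -0.27  3.63]
```

Emit:
apply_moves(gripper=[0,0,0,0,0], delta_pos=[[0,0.15,0],[0,0.15,0.3],[0,0.15,0.6],[0,0.15,0.8],[0,0.15,0.8]], angular=[[0,0,0],[0,0,0],[0,0,0],[0,0,0],[0,0,0]])

```text
time_s: 5.45
ee_pos: [555.2, -29.8, 121.0]
tool_rot: [0.999, -0.043, -0.0, 0.0]
contact_force: [0.4, 0.1, -0.9]
opening: 8.0
grasp_force: 39.2
```

```bash
python3 - <<'E'
from h import *
s=ctrl.get_state(); print(s['time_s'],s['ee_pos'],s['contact_force'],s['opening'])
c=eyes.camera_info("wrist"); a=eyes.snapshot("wrist")
import pickle; pickle.dump((c,a,s),open("e2.pkl","wb"))
g=a.mean(2)
np.set_printoptions(linewidth=250)
for r in [208,211,214,217,220,222,224,226,230]: print(r,g[r,236:282].astype(int))
print(g[200:235,258].astype(int))
E
```

```text
5.45 [555.21889098 -29.7835207  120.95304313] [ 0.35462166  0.11553035 -0.85300835] 8.03298496955801
208 [120 119 122 123 123 120 114 112 111 112 111 110 107 107 107 110 107 111 108 111 110 109 109 108 110 107 109 110 110 109 108 106 107 110 104 109 108 106 108 107 108 108 107 108 108 108]
211 [103 101 101  99  99 101 101  98 101 103 101 102 104 102 103 104 101 105 105 107 107 106 104 105 104 103 104 104 104 105 104 103 105 104 103 104 101 103 101 104  99 100 103 101 100 102]
214 [ 85  77  77  79  78  73  81  85  87  87  88  88  82  86  87  90  95  96  96  99  99 100 101  97  94  96  97  95  96  91  91  90  88  88  88  87  84  82  74  76  75  75  83  87  87  88]
217 [81 77 75 74 75 69 75 82 83 80 67 49 34 31 31 36 37 42 42 45 45 47 46 44 41 36 41 37 39 31 37 48 65 75 82 84 82 68 73 74 73 78 82 85 86 88]
220 [80 77 77 76 74 69 72 81 83 81 71 52 53 52 53 51 53 50 53 56 54 54 53 53 54 51 55 52 45 33 34 43 67 78 83 86 80 74 73 74 72 73 81 86 84 86]
222 [71 73 69 73 72 70 74 82 83 79 66 60 57 54 56 56 58 56 57 57 56 61 59 57 58 57 57 57 50 37 30 46 62 71 80 84 81 70 70 69 73 72 78 77 77 78]
224 [81 75 62 59 62 61 67 70 69 65 57 42 51 58 69 70 70 71 70 66 69 70 67 68 68 71 66 63 53 36 28 42 56 64 72 69 70 67 63 62 72 76 85 91 88 90]
226 [85 68 59 60 57 56 60 59 59 47 35 31 50 78 91 96 95 96 96 94 96 95 93 93 95 92 90 78 57 31 30 43 50 59 56 60 59 59 59 61 70 81 90 95 91 92]
230 [ 69  59  57  58  57  59  56  52  50  39  21  28  51  74  96 100 101  99  98  99  99  96  96  99  98  99  96  81  59  33  28  37  50  57  56  57  60  56  54  58  69  83  93  95  92  92]
[178 158 127 114 112 111 108 110 109 107 108 104 102 101 101  93  70  46  34  40  53  56  59  59  67  85  93  97  97  98  96  95  97  97  99]
```

Emit:
apply_moves(gripper=[0,0,0,0.3,0.3,0.3,0.5,0.5,0.5,0.5], delta_pos=[[0,0,0.05],[0,0,0.07],[0,0,0.07],[0,0,0.07],[0,0,0.07],[0,0,0.07],[0,0,-1],[0,0,-4],[-2,0,-4.5],[-2,0,-4.5]], angular=[[0,0,0],[0,0,0],[0,0,0],[0,0,0],[0,0,0],[0,0,0],[0,0,0],[0,0,0],[0,0,0],[0,0,0]])

```text
time_s: 6.5
ee_pos: [534.0, -28.1, 167.9]
tool_rot: [0.999, -0.043, 0.0, -0.0]
contact_force: [0.3, -0.0, 0.1]
opening: 43.0
grasp_force: 0.0
```

```bash
python3 - <<'E'
from h import *
s=ctrl.get_state(); print(s['time_s'],s['ee_pos'],s['contact_force'],s['opening'])
c=eyes.camera_info("wrist"); a=eyes.snapshot("wrist")
import pickle; pickle.dump((c,a,s),open("f.pkl","wb"))
cv2.imwrite("pics/f.png",cv2.resize(a[110:270,170:340,::-1],None,fx=3.7,fy=3.7,interpolation=cv2.INTER_CUBIC))
E
```

```text
6.5 [533.98669953 -28.12812461 167.87117526] [ 0.29801201 -0.00472074  0.11271073] 42.968449610509154
```

View pics/f.png

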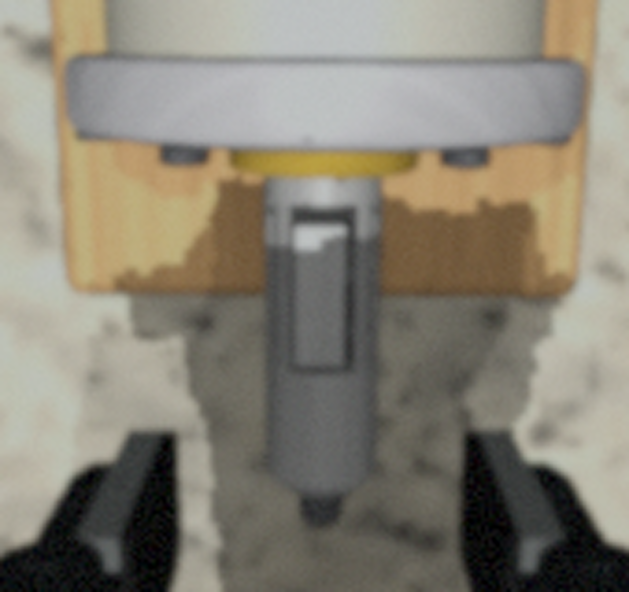

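The key lies flat in the slot. In the crop the slot spans x 290–355, y 210–372, and the brass collar's edge is at y≈175. Next I'll look at the wheel from above the rack.

```bash
python3 - <<'E'
from h import *
import pickle
s=ctrl.get_state(); R0=rot(np.radians(-94.95)); print(s['qpos'],s['ee_pos'])
print(plan([495,285,235],rot(np.radians(-13)),np.array(s['ee_pos']),R0))
c,a,s=pickle.load(open("f.pkl","rb")); g=a.mean(2); np.set_printoptions(linewidth=250)
for r in [163,190,200,215,222,228]: print(r,g[r,236:282].astype(int))
print(g[150:225,257].astype(int)); 
E
```

```text
[-0.22595711  0.48457025  0.24364096  2.11217066 -0.21160603  0.56635599
 -1.48620366] [535.09842166 -28.06730782 167.34070555]
([-6.7, -30.84, -6.77], [0.0, 0.0, -82.0])
163 [ 89  86  85  84  85  92 106 121 129 137 145 148 152 155 157 162 165 168 175 182 186 188 185 178 173 166 165 161 156 154 149 144 141 130 124 113 103 104 112 122 124 126 128 139 148 149]
190 [ 89  93  91  93  91  82  76  77  72  81  87  83  74  84  96 108 107 107 109 107 106 103 103 104 107 103  88  71  55  63  77  87  84  79  75  80  77  83  86  89  92  90  91  92  93  97]
200 [ 98  96  96  96  94  82  78  71  73  78  83  81  78  84  97 105 108 106 107 103 104 103 103 104 105 102  87  69  58  65  80  84  82  77  77  79  90 100 103 105 104 102 101 103 105 106]
215 [107 107 104 107 102  97  84  78  83  86  89  89  92  95  95  95  96  97  97 101 101 104 102 102 101 101  98  96  99  94  93  90  85  80  80  86  95 102 106 105 106 100  95  90  87  88]
222 [104 104 103 103 102  93  81  77  81  85  91  96  94  96  96  98  96 100 101 104 102 102 100 103 102  98 101  96  97  94  93  89  89  80  75  77  81  86  91  94  97  96  98 103 106 103]
228 [104 101 102 102  99  91  83  80  83  87  91  93  95  95  97  96  97 103  99 103 104 104 101 101 101 101  98  99  95  93  89  90  82  79  76  80  82  92  97  98 100  97  97  96  95  95]
[142 137 136 135 133 136 134 152 171 184 189 190 189 188 181 156 119  78  64  74 117 157 181 180 164 142 131 118 113 105 104 107 107 107 103 105 105 105 104 106 103 104 105 104 107 103 102 105 105 104 103 103  99 102 100 103 100 100  89  79  73  90
 100 104 104 104 104 104 100 105 105 103 102 102 104]
```

Emit:
apply_moves(gripper=[1,1,1,1,1,1,1,1,1,1,1,1], delta_pos=[[-2,0,-4],[-6.7,-5,-6.8],[-6.7,-9,-6.8],[-6.7,-14,-6.8],[-6.7,-19,-6.8],[-6.7,-23,-6.8],[-6.7,-27,-6.8],[-6.7,-30.8,-6.8],[-6.7,-30.8,-6.8],[-6.7,-30.8,-6.8],[-6.7,-30.8,-6.8],[-6.7,-30.8,-6.8]], angular=[[0,0,-8],[0,0,-16],[0,0,-24],[0,0,-32],[0,0,-40],[0,0,-48],[0,0,-56],[0,0,-64],[0,0,-72],[0,0,-80],[0,0,-82],[0,0,-82]])

```text
time_s: 7.75
ee_pos: [495.3, 284.2, 234.0]
tool_rot: [0.783, 0.622, -0.0, -0.0]
contact_force: [-1.1, 0.3, 0.0]
opening: 85.3
grasp_force: 0.0
```

```bash
python3 - <<'E'
from h import *
import pickle
s=ctrl.get_state(); print(s['time_s'],s['ee_pos'],s['tool_rot'],s['opening'])
c=eyes.camera_info("wrist"); a=eyes.snapshot("wrist")
pickle.dump((c,a,s),open("g.pkl","wb"))
for m in masks_of("handwheel","wrist")[:2]: print(m['score'],m['box'])
cv2.imwrite("pics/g.png",cv2.resize(a[:,:,::-1],(800,600)))
c,a,s=pickle.load(open("f.pkl","rb"));P=lambda u,v,z:p2w(c,u,v,z)[:2].round(1)
print("slot ends",P(257.5,165.8,112),P(257,209.7,112),"shaft r190",P(243.5,190,100),P(270,190,100),"r228",P(243,228,100),P(270,228,100),s['ee_pos'])
E
```

```text
7.75 [495.3436843  284.22956436 233.9977142 ] [ 7.82857912e-01  6.22200480e-01 -1.95662794e-04 -1.18674210e-04] 85.32624296923846
0.65 [8.1, 61.5, 119.4, 90.2]
0.63 [208.3, 103.7, 60.6, 97.2]
slot ends [568.8 -31.6] [536.1 -28.5] shaft r190 [549.  -19.1] [547.2 -39.5] r228 [517.6 -15.6] [515.8 -37.3] [533.98669953 -28.12812461 167.87117526]
```

View pics/g.png

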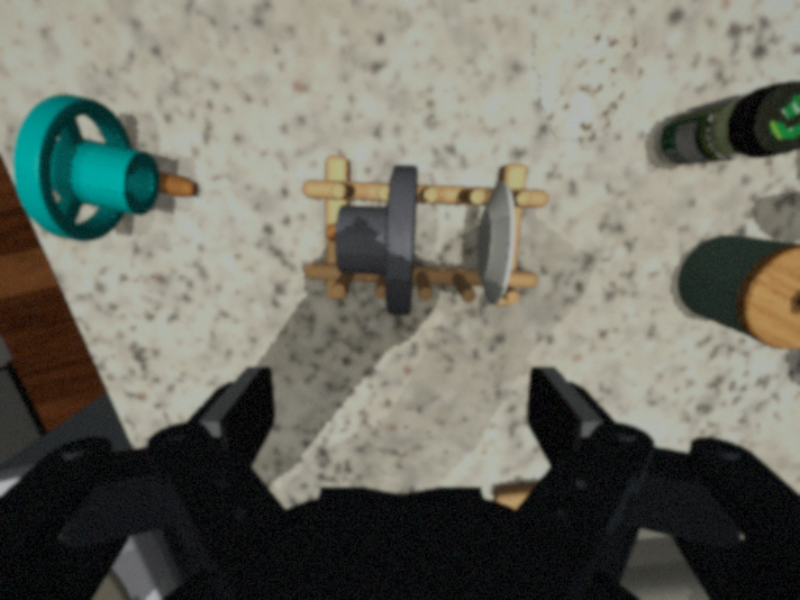

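The wrist view shows the dark wheel's rim from (404,167) to (399,313), about 387–415 wide, with its boss to the left at (360,240).

```bash
python3 - <<'E'
from h import *
import pickle
c,a,s=pickle.load(open("g.pkl","rb")); g=a.mean(2); np.set_printoptions(linewidth=250)
for r in [108,112,125,140,150,160,170,190,196]: print(r,g[r,238:276].astype(int))
print(g[98:116,258].astype(int), g[190:208,255].astype(int))
E
```

```text
108 [161 165 167 165 162 158 153 151 148 152 147 144 132 107  78  56  55  52  50  55  54  52  51  49  56  53  56  59  94 137 165 176 177 177 176 174 173 171]
112 [167 165 162 158 154 153 156 153 156 157 152 135 108  76  62  65  64  65  66  64  65  67  63  62  66  61  60  64  83 124 151 164 166 163 166 163 158 153]
125 [144 142 140 136 139 147 154 153 151 137 106  80  78  81  83  81  83  81  82  83  81  80  81  79  84  78  75  64  63  66  69  59  77 109 140 151 154 156]
140 [ 78  76  75  75  77  76  79  73  70  68  77  89  89  92  85  91  89  90  91  95  91  91  92  94  92  84  80  84 119 141 149 148 151 153 154 158 163 162]
150 [ 58  61  61  75  88  94  98  91  84  79  89  96  98 103 104 105 104 100 100 104 104 105 104 105 101  89  86 107 131 145 144 140 131 128 132 136 142 143]
160 [ 62  62  61  58  58  55  59  58  56  62  72  89  98  99 104 105 104 107 107 107 106 109 108 110 102  90  88 108 125 130 126 128 139 145 148 149 149 153]
170 [42 41 47 44 46 44 44 39 48 48 52 55 60 54 57 59 57 50 56 56 56 60 59 57 54 40 43 48 55 54 53 54 59 65 68 75 78 77]
190 [ 90  91  94  94  90  89  88  85  69  52  34  35  37  37  40  34  38  39  39  39  41  40  35  38  50  73  92 103 102  96  87  81  86  82  80  82  87  86]
196 [102  98  98  97  96  98  97  95  83  62  43  35  30  39  36  35  34  32  36  38  34  33  36  38  49  70  90  98 104 107 109 113 111 107 105  99  97  95]
[156 160 166 172 174 175 165 137  89  58  54  56  58  63  65  65  65  73] [39 37 39 38 38 39 32 33 28 29 33 47 56 63 62 59 56 58]
```

```bash
python3 - <<'E'
from h import *
import pickle
c,a,s=pickle.load(open("g.pkl","rb")); R=Ro.from_quat(s['tool_rot'])
T=lambda u,v,z:R.inv().apply(p2w(c,u,v,z)-s['ee_pos']).round(2)
A,B=T(258.8,105.7,79),T(254.8,201,79)
print(A,B,np.linalg.norm(A-B),(A+B)/2, "axis angle deg in tool", np.degrees(np.arctan2((A-B)[1],(A-B)[0])))
print("width at ends",T(251.3,108,79),T(266.3,108,79),T(247.5,196,79),T(262.5,196,79))
print("top",T(247.7,155,129),T(263.3,155,129),T(247.7,150,129),T(264,150,129))
q1,q2=p2w(c,258.8,105.7,79),p2w(c,254.8,201,79);print(q1,q2)
E
```

```text
[ 81.38   2.66 154.98] [-20.1   -1.51 155.  ] 101.56564232061942 [ 30.64    0.575 154.99 ] axis angle deg in tool 2.3530652291830925
width at ends [ 79.13  -5.01 154.99] [ 79.14  10.34 154.98] [-14.3   -9.63 155.  ] [-14.29   7.06 155.  ]
top [ 37.16  -7.46 105.  ] [ 37.17   6.35 104.99] [ 41.55  -7.43 104.99] [ 41.56   6.93 104.99]
[516.23446112 362.89705176  79.        ] [489.26484423 264.98104129  79.        ]
```

Emit:
apply_moves(gripper=[0.45,0.45,0.45,0.45,0.45,0.45], delta_pos=[[3,0,2],[3.05,0.02,6],[3.05,0.02,9],[3.05,0.02,9],[3.05,0.02,9],[3.05,0.02,9]], angular=[[0,0,2.3],[0,0,2.3],[0,0,2.3],[0,0,2.3],[0,0,2.3],[0,0,2.3]], force=80)

```text
time_s: 8.45
ee_pos: [502.8, 314.5, 145.9]
tool_rot: [0.795, 0.607, 0.001, 0.0]
contact_force: [-0.2, -0.2, -0.1]
opening: 38.6
grasp_force: 0.0
```

```bash
python3 - <<'E'
from h import *
import pickle
s=ctrl.get_state(); print(s['time_s'],s['ee_pos'],s['contact_force'],s['opening'])
c=eyes.camera_info("wrist"); a=eyes.snapshot("wrist")
pickle.dump((c,a,s),open("i.pkl","wb"))
cv2.imwrite("pics/i.png",cv2.resize(a[60:320,100:410,::-1],None,fx=2.3,fy=2.3,interpolation=cv2.INTER_CUBIC))
E
```

```text
8.45 [502.78091418 314.5364755  145.91864637] [-0.16016567 -0.19609326 -0.0805841 ] 38.56344878117098
```

View pics/i.png

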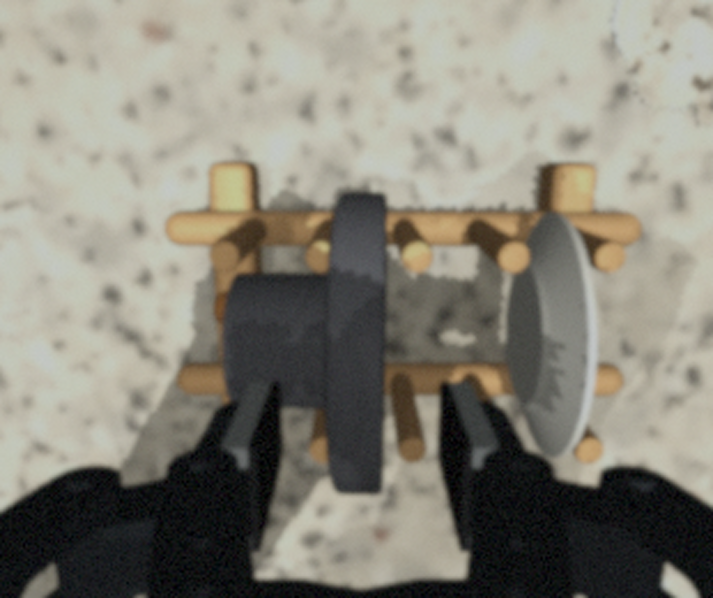

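The rim stands straight at x≈330–386, midway between the fingers (275 and 445), and the saucer is clear of them. I'll descend and grip.

Emit:
apply_moves(gripper=[0.45,0.45,0.45,0,0,0,0,0,0], delta_pos=[[0,0,2],[0,0,2.4],[0,0,2.4],[0,0,2.4],[0,0,2.4],[0,0,2.4],[0,0,2.4],[0,0,2.4],[0,0,2.4]], angular=[[0,0,0],[0,0,0],[0,0,0],[0,0,0],[0,0,0],[0,0,0],[0,0,0],[0,0,0],[0,0,0]], force=80)

```text
time_s: 9.4
ee_pos: [502.7, 314.3, 121.4]
tool_rot: [0.794, 0.607, 0.001, 0.0]
contact_force: [0.6, 0.1, 6.8]
opening: 13.8
grasp_force: 78.8
```

Emit:
apply_moves(gripper=[0,0,0,0,0,0,0], delta_pos=[[0,0,-1],[0,0,-3],[0,0,-6],[0,0,-9],[0,0,-9],[0,0,-9],[0,0,-9]], angular=[[0,0,0],[0,0,0],[0,0,0],[0,0,0],[0,0,0],[0,0,0],[0,0,0]])

```text
time_s: 10.1
ee_pos: [501.0, 313.4, 208.8]
tool_rot: [0.794, 0.608, -0.001, -0.0]
contact_force: [0.0, -0.0, -6.1]
opening: 14.1
grasp_force: 78.9
```

```bash
python3 - <<'E'
from h import *
import pickle
s=ctrl.get_state(); print(s['time_s'],s['ee_pos'],s['contact_force'],s['opening'],s['wrist_torque'])
c=eyes.camera_info("wrist"); a=eyes.snapshot("wrist")
b=eyes.snapshot("scene")
ct=eyes.camera_info("scene");u,v=proj(ct,np.array(s['ee_pos']));u,v=int(u),int(v);print(u,v)
pickle.dump((c,a,s),open("j.pkl","wb"))
im=np.hstack([cv2.resize(a[:,:,::-1],(420,600)[::1]),cv2.resize(b[v-30:v+65,u-30:u+30,::-1],(380,600),interpolation=cv2.INTER_CUBIC)])
im=np.hstack([cv2.resize(a[100:330,130:390,::-1],(500,442),interpolation=cv2.INTER_CUBIC),cv2.resize(b[v-25:v+50,u-25:u+25,::-1],(295,442),interpolation=cv2.INTER_CUBIC)])
cv2.imwrite("pics/j.png",im)
E
```

```text
10.1 [500.97044719 313.42745386 208.80906384] [ 1.03460005e-02 -1.06626353e-03 -6.10522990e+00] 14.13382527657184 [ 0.02036505  0.00446557 -0.01450229]
205 194
```

View pics/j.png

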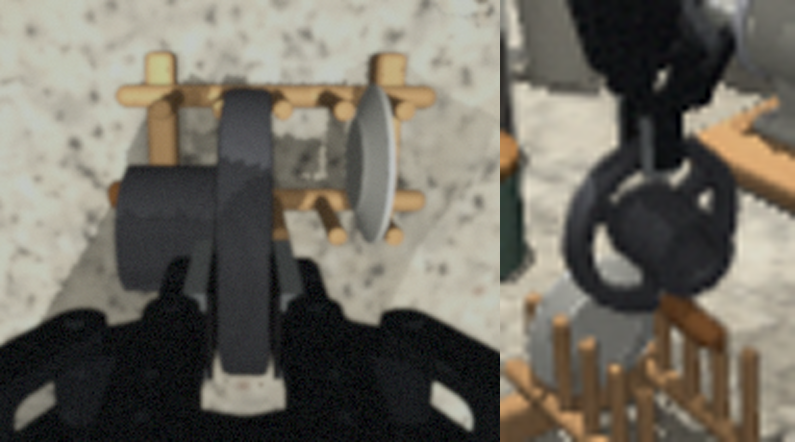

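The wheel is held upright. The boss is at (118–215, 167–290) in the left view and the knob hangs below. Next I'll find the axis position within the hand from the tangents to the boss and rim.

```bash
python3 - <<'E'
from h import *
import pickle
c,a,s=pickle.load(open("j.pkl","rb")); g=a.mean(2); np.set_printoptions(linewidth=250)
for col in (205,215,225): print(col,"top",g[178:200,col].astype(int),"bot",g[236:262,col].astype(int))
for col in (248,255,262): print(col,g[138:156,col].astype(int),"bot",g[284:304,col].astype(int))
for r in [160,180,200,220]: print(r,g[r,182:286].astype(int))
R=Ro.from_quat(s['tool_rot']); 
def ang(v,u=256):
    o,d=ray(c,u,v); d=R.inv().apply(d); o=R.inv().apply(o-s['ee_pos']); return o, np.arctan2(d[0],d[2])
def cen(v1,v2,r,u):
    o,a1=ang(v1,u);_,a2=ang(v2,u); m=(a1+a2)/2; D=r/np.sin(abs(a1-a2)/2); return (o[0]+D*np.sin(m),o[2]+D*np.cos(m))
print("boss",cen(187,250.8,23,215),"rim",cen(145.8,294,50,256))
E
```

```text
205 top [115 116 117 116 117 115 111  88  53  41  40  44  45  43  43  53  51  49  48  52  55  54] bot [ 55  50  54  53  51  50  46  48  44  47  45  47  51  55  48  58  72  88 104 109 111 102  84  65  45  32]
215 top [123 125 121 122 122 123 114  91  58  42  36  37  42  48  44  44  50  48  52  51  56  58] bot [47 50 49 46 45 37 36 27 37 30 21 26 14 22 16 17 14  8 16 18 17 20 20 24 24 19]
225 top [98 90 86 74 67 69 66 61 42 35 38 41 39 48 43 41 47 46 52 51 52 53] bot [23 21 22  3 21 20 25 25 17 28 30 24 33 35 43 45 41 28 16 18 23 15 18 23 18 17]
248 [153 136 119 114  99  92  90  84  70  57  42  50  49  53  56  55  60  60] bot [ 40  44  47  46  45  45  47  44  42  60  95 128 145 149 147 154 158 159 159 157]
255 [165 152 134 110 100  89  84  67  50  44  41  49  49  54  55  60  62  63] bot [ 47  50  49  45  44  44  48  45  41  44  68 107 138 153 151 142 136 136 144 151]
262 [191 192 192 187 173 146 118  92  64  48  44  45  51  50  55  57  61  61] bot [ 48  48  43  48  45  46  42  45  42  48  63 104 144 163 168 167 170 171 168 169]
160 [191 192 192 194 191 191 193 191 191 192 190 191 190 1
[... 1073 characters left out ...]
  58  56  51  51  47  57  52  50  51  51  52  54  49  52  51  53  49  46  50  54  63  74  79  79  84  84  81  84  82  84  86  79  81  81]
220 [128 126 127 128 124 121 107  89  64  54  55  56  53  54  51  55  50  54  52  56  57  53  55  51  54  57  56  57  55  53  54  55  54  55  56  52  56  56  56  52  59  54  54  51  56  53  54  58  49  53  53  57  53  54  55  56  54  53  51  45  47  50
  53  53  57  54  56  53  56  50  55  54  54  57  52  52  57  60  58  61  59  60  54  58  56  53  55  51  52  54  66  84  87  90  93  90  90 107 134 152 159 162 163 162]
boss (np.float64(-2.538811865769631), np.float64(50.653140675648956)) rim (np.float64(0.28525229992148127), np.float64(43.987608868019464))
```

```bash
python3 - <<'E'
from h import *
import pickle
c,a,s=pickle.load(open("j.pkl","rb"))
R=Ro.from_quat(s['tool_rot'])
def ang(v,u):
    o,d=ray(c,u,v); d=R.inv().apply(d); o=R.inv().apply(o-s['ee_pos']); return o, np.arctan2(d[0],d[2])
for v1,v2,r,u in [(185.4,252.3,23,205),(145.5,294.5,50,256)]:
    o,a1=ang(v1,u);_,a2=ang(v2,u); m=(a1+a2)/2; D=r/np.sin(abs(a1-a2)/2)
    print(o[0]+D*np.sin(m),o[2]+D*np.cos(m),"at 43:",o[0]+(43-o[2])*np.tan(m))
R1=rot(np.radians(-5.2)); ax=R1.apply([0,1,0]); tx=R1.apply([1,0,0]); print(ax,tx)
seat=np.array([575.3,-32.0,100]); yw=np.degrees(np.arctan2(*R.apply([0,1,0])[[1,0]])); print("yaw now",yw)
x0=0.0
for sx in (-100,-42):
    o=seat+ax*sx; tcp=o-ax*8-tx*x0; tcp[2]=100+42.7
    print(sx,tcp, plan(tcp,R1,np.array(s['ee_pos']),rot(np.radians(yw))))
E
```

```text
0.6427629083701589 42.16683385093987 at 43: 0.33610088765985324
0.560740577496972 43.08388637624881 at 43: 0.591496236067357
[ 0.9958844  -0.09063258  0.        ] [0.09063258 0.9958844  0.        ]
yaw now -15.181642790432166
-100 [467.74448495 -22.21168134 142.7       ] ([-33.26, 5.58, 6.61], [0.0, 0.0, -10.0])
-42 [525.50578007 -27.46837099 142.7       ] ([-32.26, 11.3, 6.61], [0.0, 0.0, -10.0])
```

Emit:
apply_moves(gripper=[0,0,0,0,0,0,0,0,0,0,0,0], delta_pos=[[-2,2,-0.5],[-6,4,-0.5],[-10.5,5.6,-0.5],[-15,5.6,-0.5],[-19.5,5.6,-0.5],[-24,5.6,-0.5],[-28,5.6,-0.5],[-31.5,5.6,0],[-33.3,5.6,2],[-33.3,5.6,4.5],[-33.3,5.6,6.6],[-33.3,5.6,6.6]], angular=[[0,0,-2],[0,0,-4],[0,0,-6],[0,0,-8],[0,0,-10],[0,0,-10],[0,0,-10],[0,0,-10],[0,0,-10],[0,0,-10],[0,0,-10],[0,0,-10]])

```text
time_s: 11.4
ee_pos: [467.1, -22.1, 141.7]
tool_rot: [0.738, 0.674, -0.002, -0.002]
contact_force: [-0.6, -0.5, -6.1]
opening: 14.0
grasp_force: 79.1
```

```bash
python3 - <<'E'
from h import *
import pickle
s=ctrl.get_state(); print(s['time_s'],s['ee_pos'],s['contact_force'],s['opening'],s['wrist_torque'],s['tool_rot'])
c=eyes.camera_info("wrist"); a=eyes.snapshot("wrist")
pickle.dump((c,a,s),open("k.pkl","wb")); print(ctrl.get_state()['ee_pos'])
cv2.imwrite("pics/k.png",cv2.resize(a[80:330,150:480,::-1],None,fx=2.4,fy=2.4,interpolation=cv2.INTER_CUBIC))
E
```

```text
11.4 [467.12308521 -22.05954959 141.71273422] [-0.60323137 -0.46879143 -6.09194015] 13.98668598984578 [-0.00148164  0.02501938 -0.01654518] [ 0.73841848  0.67433722 -0.00204166 -0.00181522]
[467.80174867 -21.85789726 142.97492978]
```

View pics/k.png

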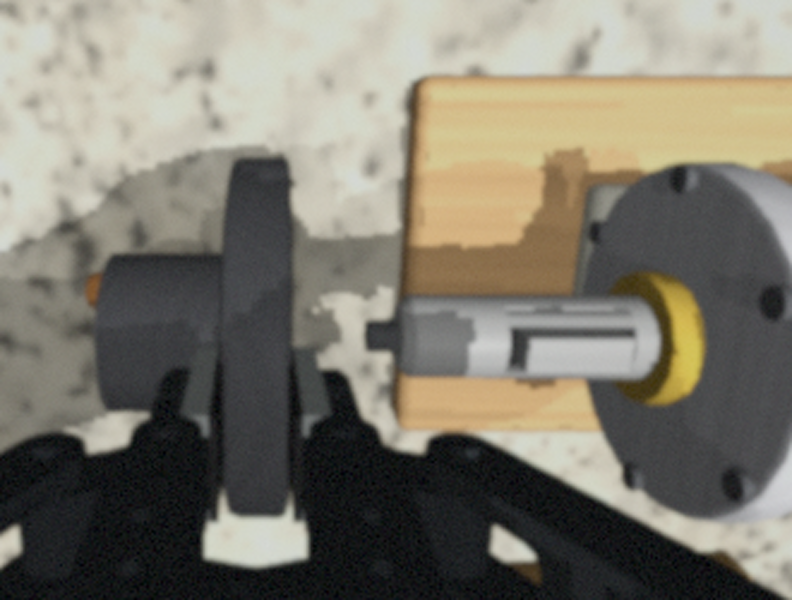

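The view shows the wheel squarely in front of the shaft. The boss spans y 255–408 and the shaft y 297–377, with the stud tip at x=367. The key lies flat in the slot at x 525–635. I'll compare the axes numerically.

```bash
python3 - <<'E'
from h import *
import pickle
c,a,s=pickle.load(open("k.pkl","rb")); g=a.mean(2).astype(np.float32)
R=Ro.from_quat(s['tool_rot'])
g=cv2.GaussianBlur(g,(0,0),0.8)
def edges(col,lo,hi):
    d=np.gradient(g[:,col-2:col+3].mean(1)); w=np.arange(lo,hi); k=np.abs(d[lo:hi]); i=w[np.argmax(k)]
    ww=np.arange(i-2,i+3); return (ww*np.abs(d[ww])).sum()/np.abs(d[ww]).sum()
def tp(u,v):
    o,d=ray(c,u,v); return R.inv().apply(o-s['ee_pos']),R.inv().apply(d)
def cen(u,v1,v2,r,z):
    o,d1=tp(u,v1);_,d2=tp(u,v2); a1=np.arctan2(d1[0],d1[2]);a2=np.arctan2(d2[0],d2[2]);m=(a1+a2)/2;D=r/np.sin(abs(a1-a2)/2)
    y=o[1]+(z-o[2])*(d1[1]/d1[2]+d2[1]/d2[2])/2
    return np.round([o[0]+D*np.sin(m),o[2]+D*np.cos(m),o[0]+(z-o[2])*np.tan(m),y],2)
for col in (198,205,212,220): 
    e=(edges(col,178,196),edges(col,240,256)); print("boss",col,np.round(e,1),cen(col,*e,23,43))
for col in (330,340,350,355,360,380,395,405): 
    e=(edges(col,198,210),edges(col,230,244)); print("shaft",col,np.round(e,1),cen(col,*e,12,43))
e=(edges(256,135,155),edges(256,285,300));print("rim",e,cen(256,*e,50,43))
row=219; d=np.abs(np.gradient(g[row-3:row+4].mean(0))); print("tip cols",[ (i,round(float(d[i]))) for i in range(295,425) if d[i]>6 and d[i]>=d[i-1] and d[i]>=d[i+1]])
d=np.abs(np.gradient(g[160:185].mean(0)));print("rim cols",[ (i,round(float(d[i]))) for i in range(230,290) if d[i]>6 and d[i]>=d[i-1] and d[i]>=d[i+1]])
E
```

```text
boss 198 [185.3 251. ] [-3.000e-02  4.530e+01  8.100e-01 -4.048e+01]
boss 205 [185.3 250.9] [ -0.22  45.95   0.86 -35.58]
boss 212 [185. 255.] [  2.78  34.23  -0.49 -30.75]
boss 220 [185. 246.] [ -3.17  59.69   2.74 -25.02]
shaft 330 [205.1 237. ] [-7.   57.66 -1.46 51.93]
shaft 340 [205.1 236.9] [-7.18 58.2  -1.44 58.93]
shaft 350 [205.3 234.5] [-12.85  75.81  -0.61  65.86]
shaft 355 [205.3 234.5] [-12.67  75.31  -0.62  69.35]
shaft 360 [205.7 238.4] [-6.06 53.12 -2.19 73.01]
shaft 380 [204.7 235.7] [-8.39 63.19 -0.83 86.87]
shaft 395 [205.4 236.1] [-9.55 65.08 -1.24 97.41]
shaft 405 [204.1 237. ] [ -4.26  51.59  -1.04 104.39]
rim (np.float64(145.089743736858), np.float64(294.8484979646204)) [ 0.87 42.27  0.6   0.09]
tip cols [(302, 38), (318, 11), (323, 7), (347, 17), (363, 33), (370, 11), (415, 16)]
rim cols [(243, 16), (271, 21)]
```

Emit:
apply_moves(gripper=[0,0,0,0,0,0,0], delta_pos=[[-0.16,0,-0.04],[-0.16,1.5,-0.04],[-0.16,3,-0.04],[-0.16,3.5,-0.04],[-0.16,4,-0.04],[-0.16,4.5,-0.04],[-0.16,4.5,-0.04]], angular=[[0,0,0],[0,0,0],[0,0,0],[0,0,0],[0,0,0],[0,0,0],[0,0,0]])

```text
time_s: 12.15
ee_pos: [511.9, -27.2, 143.8]
tool_rot: [0.738, 0.675, -0.001, -0.001]
contact_force: [0.0, 1.4, -24.4]
opening: 13.9
grasp_force: 78.6
```

Emit:
apply_moves(gripper=[0,0,0,0], delta_pos=[[0,0,0.1],[0,0,0.15],[0,0,0.15],[0,0,0.15]], angular=[[0,0,0],[0,0,0],[0,0,0],[0,0,0]])

```text
time_s: 12.55
ee_pos: [513.4, -27.5, 143.4]
tool_rot: [0.738, 0.674, 0.0, 0.0]
contact_force: [-3.7, 2.4, -8.9]
opening: 13.9
grasp_force: 80.3
```

Emit:
apply_moves(gripper=[0,0,0,0,0,0], delta_pos=[[0,0,0.06],[0,0.4,0.08],[0,0.8,0.08],[0,1.1,0.08],[0,1.3,0.08],[0,1.3,0.08]], angular=[[0,0,0],[0,0,0],[0,0,0],[0,0,0],[0,0,0],[0,0,0]])

```text
time_s: 13.15
ee_pos: [526.9, -28.8, 142.4]
tool_rot: [0.738, 0.674, 0.0, 0.0]
contact_force: [0.2, -0.2, -6.6]
opening: 13.6
grasp_force: 80.8
```

```bash
cat >> h.py <<'E'
def shot(f):
    import pickle
    s=ctrl.get_state(); c=eyes.camera_info("wrist"); a=eyes.snapshot("wrist"); pickle.dump((c,a,s),open(f,"wb")); return c,a,s
E
python3 - <<'E'
from h import *
c,a,s=shot("l.pkl"); print(s['time_s'],s['ee_pos'],s['contact_force'],s['wrist_torque'])
R=Ro.from_quat(s['tool_rot']); g=cv2.GaussianBlur(a.mean(2).astype(np.float32),(0,0),0.8); np.set_printoptions(linewidth=250)
for row in (214,219,224):print(row,g[row-1:row+2,230:400].mean(0).astype(int))
for u in (265,300,320,340): print(u,R.inv().apply(p2w(c,u,219,110)-s['ee_pos']).round(1))
E
```

```text
13.15 [526.93650773 -28.83131346 142.39458083] [ 0.20293326 -0.23469584 -6.61602557] [-0.02646746  0.02908281 -0.02495882]
214 [ 68  69  69  70  71  72  72  71  68  65  60  59  63  68  71  71  68  64  61  60  60  60  61  61  61  62  62  62  62  63  64  63  62  61  61  61  62  62  60  58  56  56  61  70  77  81  83  84  84  84  84  84  84  85  85  84  84  84  84  84  84  83
  83  83  84  84  84  84  83  83  84  85  84  84  84  84  84  85  85  85  84  84  84  84  84  82  79  76  76  80  89 100 109 114 115 116 117 117 115 108  94  79  79  99 120 128 123 111 102  98  96  94  94  93  90  85  78  72  69  69  70  69  68  67
  68  68  68  69  69  69  69  70  70  72  78  93 122 159 187 201 206 207 208 207 206 205 204 203 203 203 204 204 205 205 205 204 203 202 200 199 199 201 204 206 207 207 207 207 207 207]
219 [ 63  66  70  73  74  75  75  73  68  62  57  56  58  60  62  62  62  63  62  62  62  62  61  60  61  62  62  62  62  63  65  66  66  66  64  64  64  64  61  57  51  43  43  57  78  95 106 110 111 111 111 111 110 111 111 111 110 110 110 111 111 111
 111 111 112 111 111 111 111 111 111
[... 470 characters left out ...]
3  63  63  64  63  63  62  61  62  63  63  63  64  66  66  66  66  66  66  66  67  66  64  60  53  47  49  61  76  88  96  99  99 100 105 111 117 120 121 122 122 122 122 122 123 122
 122 122 122 122 122 122 122 122 122 121 122 122 121 121 122 122 122 122 122 122 122 122 122 122 119 110  95  81  80  94 109 117 119 119 119 119 117 109  94  76  65  69  81  91  97  98  99  98  98  99  98  96  94  89  81  73  70  69  69  68  66  66
  67  68  69  69  69  69  70  70  70  71  77  92 119 154 184 201 208 210 211 211 211 211 211 210 210 209 208 207 206 206 205 206 207 207 207 205 204 205 206 208 209 209 209 209 209 209]
265 [ 3.9  6.  32.4]
300 [ 3.9 29.  32.4]
320 [ 3.9 42.1 32.4]
340 [ 3.9 55.3 32.4]
```

Emit:
apply_moves(gripper=[0,0,0,0,0], delta_pos=[[0,0,0.05],[0,0,0.1],[0,0,0.14],[0,0,0.14],[0,0,0.14]], angular=[[0,0,0],[0,0,0],[0,0,0],[0,0,0],[0,0,0]])

```text
time_s: 13.7
ee_pos: [526.5, -28.5, 141.1]
tool_rot: [0.738, 0.675, 0.0, 0.0]
contact_force: [-0.4, 1.9, -2.3]
opening: 13.9
grasp_force: 81.3
```

Emit:
apply_moves(gripper=[0,0,0.3,0.35,0.4,0.45,0.45], delta_pos=[[0,0,0.04],[0,0,0.04],[0,0,0.04],[0,0,0.04],[0,0,0.04],[0,0,0.04],[0,0,0.04]], angular=[[0,0,0],[0,0,0],[0,0,0],[0,0,0],[0,0,0],[0,0,0],[0,0,0]])

```text
time_s: 14.4
ee_pos: [526.4, -28.8, 140.5]
tool_rot: [0.738, 0.674, -0.0, 0.0]
contact_force: [0.3, -0.2, -0.1]
opening: 38.3
grasp_force: 0.0
```

```bash
python3 - <<'E'
from h import *
import pickle
c0,a0,s0=pickle.load(open("l.pkl","rb"))
c,a,s=shot("m.pkl"); print(s['time_s'],s['ee_pos'],s['contact_force'],s['opening'])
# shift of boss/rim between shots (tool nearly still)
for nm,(r0,r1,q0,q1) in {"rim":(135,160,235,280),"boss":(178,200,190,235),"shaft":(195,245,300,340)}.items():
    t=a0[r0:r1,q0:q1]; m=cv2.matchTemplate(a[r0-8:r1+8,q0-8:q1+8],t,cv2.TM_CCOEFF_NORMED); _,v,_,l=cv2.minMaxLoc(m); print(nm,v,l[0]-8,l[1]-8)
E
```

```text
14.4 [526.39800508 -28.83251643 140.5341409 ] [ 0.25681515 -0.15326089 -0.05665314] 38.30795002139908
rim 0.9894047379493713 0 -1
boss 0.9897245764732361 0 -1
shaft 0.48668426275253296 2 1
```

```bash
python3 - <<'E'
from h import *
s=ctrl.get_state(); ax=rot(np.radians(-5.2)).apply([0,1,0])
t=np.array([575.3,-32,0])+ax*(-41-38); t[2]=200
print(t,s['ee_pos'],plan(t,rot(np.radians(-95.2)),np.array([526.6,-28.7,140.6]),rot(np.radians(-5.2))))
E
```

```text
[496.62513251 -24.84002616 200.        ] [526.39608752 -28.78798463 140.53045715] ([0.11, -3.02, -5.94], [0.0, 0.0, 90.0])
```

Emit:
apply_moves(gripper=[0.45,0.45,0.45,0.45], delta_pos=[[0,0,-1],[0,0,-4],[0,0,-7],[0,0,-7]], angular=[[0,0,0],[0,0,0],[0,0,0],[0,0,0]])

```text
time_s: 14.85
ee_pos: [528.2, -28.7, 214.6]
tool_rot: [0.738, 0.674, 0.002, 0.002]
contact_force: [0.2, 0.3, -0.3]
opening: 38.4
grasp_force: 0.0
```

Emit:
apply_moves(gripper=[1,1,1,1,1,1,1,1,1,1,1,1], delta_pos=[[0,-1,0],[0,-2,0],[0,-3,0],[0,-3,0],[0,-3,0],[0,-3,0],[0,-3,0],[0,-3,0],[0,-3,0],[0,-3,1],[0,-3,2],[0,-3,2]], angular=[[0,0,8],[0,0,16],[0,0,24],[0,0,32],[0,0,40],[0,0,48],[0,0,56],[0,0,64],[0,0,72],[0,0,80],[0,0,88],[0,0,90]])

```text
time_s: 16.05
ee_pos: [495.7, -25.8, 189.7]
tool_rot: [0.999, -0.047, -0.001, 0.0]
contact_force: [-0.6, 1.0, -0.2]
opening: 85.3
grasp_force: 0.0
```

```bash
python3 - <<'E'
from h import *
c,a,s=shot("n.pkl"); print(s['time_s'],s['ee_pos'],s['tool_rot'],s['opening'])
R=Ro.from_quat(s['tool_rot']); g=cv2.GaussianBlur(a.mean(2).astype(np.float32),(0,0),0.8); np.set_printoptions(linewidth=250)
for m in masks_of("handwheel","wrist")[:2]:
    print(m['score'],m['box']); M=m['pixels']
    for r in range(0,384,8):
        x=np.nonzero(M[r])[0]
        if len(x): print(r,x.min(),x.max(),end='; ')
    print()
E
```

```text
16.05 [495.74783463 -25.82130993 189.67766551] [ 9.98909308e-01 -4.66808630e-02 -1.02434879e-03  2.03882907e-04] 85.34236338012968
0.65 [191.1, 146.7, 126.0, 73.7]
152 199 310; 160 194 316; 168 195 316; 176 199 312; 184 227 283; 192 229 282; 200 229 281; 208 229 281; 216 233 275;
```

```bash
python3 - <<'E'
from h import *
import pickle
c,a,s=pickle.load(open("n.pkl","rb")); g=cv2.GaussianBlur(a.mean(2).astype(np.float32),(0,0),0.8); np.set_printoptions(linewidth=250)
R=Ro.from_quat(s['tool_rot']); T=lambda u,v,z:R.inv().apply(p2w(c,u,v,z)-s['ee_pos']).round(1)
print(g[140:235,255].astype(int))
for v,z in ((218,121.5),(219,121.5)): print("front",T(255.3,v,z))
print("y",T(229,200,110),T(282,200,110))
for v in (147,148.5): print("rim back",T(255,v,148.5))
for v in range(168,186,4): print(v,"rim front",T(255,v,148.5))
E
```

```text
[188 188 188 188 188 188 188 188 188 185 176 155 124 101 100 108 106  90  69  53  47  50  63  81  94 101 103 103 102 100  98  98  97  96  93  84  71  59  52  50  49  48  46  44  45  46  47  48  49  49  50  49  47  47  48  47  49  50  49  49  48  47
  47  48  49  49  49  49  49  48  48  48  48  47  48  49  50  51  58  68  77  81  82  83  85  87  89  89  88  88  88  87  87  87  88]
front [-9.  -1.1 68.2]
front [-9.8 -1.1 68.2]
y [  2.6 -22.9  79.7] [ 2.6 20.9 79.7]
rim back [49.6 -1.2 41.1]
rim back [48.6 -1.2 41.1]
168 rim front [35.9 -1.2 41.1]
172 rim front [33.2 -1.2 41.1]
176 rim front [30.5 -1.2 41.1]
180 rim front [27.8 -1.2 41.1]
184 rim front [25.1 -1.2 41.1]
```

Emit:
apply_moves(gripper=[1,1,1,1,0,0,0,0,0], delta_pos=[[0.3,-0.1,4],[0.3,-0.1,8],[0.3,-0.1,10],[0.3,-0.1,10],[0.3,-0.1,10],[0.3,-0.1,10],[0.3,-0.1,10],[0.3,-0.1,10],[0.3,-0.1,10]], angular=[[0,0,0],[0,0,0],[0,0,0],[0,0,0],[0,0,0],[0,0,0],[0,0,0],[0,0,0],[0,0,0]], force=45)

```text
time_s: 17.05
ee_pos: [500.4, -25.3, 92.0]
tool_rot: [0.999, -0.045, 0.001, -0.0]
contact_force: [-0.5, -1.0, 7.1]
opening: 44.4
grasp_force: 46.4
```

Emit:
apply_moves(gripper=[0,0,0,0], delta_pos=[[0,0,-0.1],[0,0,-0.2],[0,0,-0.2],[0,0,-0.2]], angular=[[0,0,0],[0,0,0],[0,0,0],[0,0,0]])

```text
time_s: 17.45
ee_pos: [499.3, -25.2, 92.5]
tool_rot: [0.999, -0.045, -0.0, -0.0]
contact_force: [-0.8, 0.1, -2.9]
opening: 44.6
grasp_force: 47.0
```

```bash
python3 - <<'E'
from h import *
c,a,s=shot("o.pkl"); print(s['time_s'],s['ee_pos'],s['contact_force'],s['wrist_torque'],s['opening'])
import pickle
R=Ro.from_quat(s['tool_rot']); g=cv2.GaussianBlur(a.mean(2).astype(np.float32),(0,0),0.8); np.set_printoptions(linewidth=250)
for col in (240,256,262): print(g[60:290,col].astype(int))
E
```

```text
17.45 [499.28772493 -25.19795826  92.54328133] [-0.75458182  0.14230194 -2.88587965] [0.08076632 0.13436762 0.02652813] 44.558275692216725
[ 70  70  69  69  70  70  69  69  72  77  84  90  94  99 112 129 141 148 151 152 153 154 153 153 154 155 155 155 155 154 149 135 114 103 117 146 166 174 176 176 176 176 175 175 175 176 176 175 173 168 162 157 154 154 154 155 156 156 156 156 156 156
 157 156 156 156 155 156 156 156 156 155 155 155 156 156 155 155 156 156 156 156 155 156 156 156 157 157 157 157 158 158 159 159 159 159 159 160 160 159 159 160 160 160 159 160 160 160 161 161 161 161 161 161 161 162 163 162 162 162 162 162 162 162
 162 162 162 163 165 167 168 165 153 136 120 112 108 101  89  76  68  65  64  63  62  61  60  59  57  57  58  56  51  45  41  40  41  44  48  53  60  68  76  77  73  68  66  65  65  63  63  64  64  63  62  62  62  62  61  60  60  60  59  60  61  62
  62  62  63  63  62  61  61  62  62  62  62  61  61  60  60  59  58  59  60  60  59  58  58  59  59  59  58  59  59  59  58  58  59  59  59  58  58  58  59  59  60  59  59  59]
[ 68  68  68  69  69  69  69  70  73
[... 1113 characters left out ...]
 131 165 194 209 215 216
 216 217 217 216 217 217 217 217 217 217 217 217 217 217 217 217 217 217 216 217 217 217 217 217 217 217 217 217 217 217 217 217 217 217 217 217 217 217 216 216 216 216 215 215 215 214 214 214 214 214 213 213 212 212 212 212 211 211 210 210 208 203
 188 159 127 106 101 113 136 152 150 138 127 123 121 120 116 107  91  76  67  64  62  60  58  58  61  62  61  59  53  48  43  41  41  43  46  50  51  52  57  63  66  67  68  67  66  66  65  64  63  62  62  61  61  61  61  61  61  61  61  61  61  62
  63  63  64  64  62  61  62  62  61  60  59  59  60  61  61  60  59  59  59  59  60  61  62  63  61  61  61  60  60  61  61  60  61  61  60  61  61  61  61  62  62  60  60  61]
```

Emit:
apply_moves(gripper=[0,0,0,0,0,0,0], delta_pos=[[0,0,-0.04],[0.3,0,-0.04],[0.6,0,-0.04],[0.9,0,-0.04],[1.2,0,-0.04],[1.5,0,-0.04],[1.5,0,-0.04]], angular=[[0,0,0],[0,0,0],[0,0,0],[0,0,0],[0,0,0],[0,0,0],[0,0,0]])

```text
time_s: 18.2
ee_pos: [515.2, -26.7, 92.9]
tool_rot: [0.999, -0.045, 0.0, 0.0]
contact_force: [-0.6, -0.4, -6.0]
opening: 44.6
grasp_force: 46.7
```

Emit:
apply_moves(gripper=[0,0,0,0,0,0,0], delta_pos=[[0.4,0,0],[0.8,0,0],[1.2,0,0],[1.5,0,0],[1.8,0,0],[2.0,0,0],[2.0,0,0]], angular=[[0,0,0],[0,0,0],[0,0,0],[0,0,0],[0,0,0],[0,0,0],[0,0,0]])

```text
time_s: 18.9
ee_pos: [534.7, -28.5, 92.9]
tool_rot: [0.999, -0.045, 0.0, 0.0]
contact_force: [-0.8, -0.1, -5.8]
opening: 44.4
grasp_force: 46.7
```

```bash
python3 - <<'E'
from h import *
c,a,s=shot("p.pkl"); print(s['time_s'],s['ee_pos'],s['contact_force'],s['wrist_torque'],s['opening'])
g=cv2.GaussianBlur(a.mean(2).astype(np.float32),(0,0),0.8); np.set_printoptions(linewidth=250)
print(g[60:230,256].astype(int)); print(a[110:210:3,256].tolist())
E
```

```text
18.9 [534.69319417 -28.50477394  92.91208825] [-0.81154637 -0.09706092 -5.77860851] [ 0.01983802  0.14724477 -0.04194426] 44.39584681827755
[206 205 205 205 205 205 205 205 205 205 206 206 206 206 206 206 206 206 206 206 206 206 206 206 206 206 206 206 206 206 206 206 206 206 205 206 206 206 206 206 206 206 206 206 206 206 206 206 206 206 207 206 206 206 206 207 207 206 206 206 206 206
 206 206 207 206 206 206 206 203 192 168 141 132 151 179 197 204 206 206 207 207 207 207 207 207 206 207 207 207 206 206 207 207 207 207 207 206 206 207 207 207 206 207 207 207 207 207 206 206 205 203 198 192 190 192 189 178 161 147 142 144 150 165
 181 193 198 199 199 198 196 189 171 137  94  59  48  52  59  63  63  62  59  58  57  56  55  54  54  55  54  51  45  39  37  37  39  42  48  54  62  70  75  72  66  63  62  61  60  59]
[[205, 209, 209], [204, 208, 207], [205, 208, 208], [204, 208, 208], [204, 207, 208], [205, 209, 208], [206, 210, 209], [171, 172, 174], [148, 151, 152], [204, 208, 209], [204, 208, 207], [205, 208, 208], [204, 208, 207], [205, 208, 209], [205, 209, 209], [205, 209, 210], [204, 208, 208], [205, 210, 210], [205, 208, 208], [205, 208, 209], [205, 206, 208], [188, 189, 192], [192, 193, 195], [171, 150, 106], [185, 162, 92], [198, 197, 195], [200, 201, 199], [195, 195, 194], [93, 93, 92], [49, 51, 53], [59, 60, 65], [56, 56, 59], [54, 52, 57], [58, 60, 58]]
```

Emit:
apply_moves(gripper=[0,0,0,0,0], delta_pos=[[0.15,0,0],[0.3,0,0],[0.4,0,0],[0.4,0,0],[0.4,0,0]], angular=[[0,0,0],[0,0,0],[0,0,0],[0,0,0],[0,0,0]])

```text
time_s: 19.45
ee_pos: [538.4, -28.8, 92.9]
tool_rot: [0.999, -0.045, -0.0, 0.0]
contact_force: [-0.3, 0.2, -6.1]
opening: 44.8
grasp_force: 46.7
```

Emit:
apply_moves(gripper=[0,0,0,0,0], delta_pos=[[0.07,0,0],[0.14,0,0],[0.2,0,0],[0.2,0,0],[0.2,0,0]], angular=[[0,0,0],[0,0,0],[0,0,0],[0,0,0],[0,0,0]])

```text
time_s: 19.95
ee_pos: [539.9, -29.0, 92.9]
tool_rot: [0.999, -0.045, -0.0, 0.0]
contact_force: [-2.4, 0.5, -5.4]
opening: 44.8
grasp_force: 46.9
```

Emit:
apply_moves(gripper=[0,0,0,0,0], delta_pos=[[0.07,0,0],[0.14,0,0],[0.14,0,0],[0.14,0,0],[0.14,0,0]], angular=[[0,0,0],[0,0,0],[0,0,0],[0,0,0],[0,0,0]])

```text
time_s: 20.45
ee_pos: [540.1, -29.0, 92.7]
tool_rot: [0.999, -0.045, -0.002, -0.0]
contact_force: [-6.2, 0.7, -3.5]
opening: 44.7
grasp_force: 47.1
```

```bash
python3 - <<'E'
from h import *
c,a,s=shot("q.pkl"); print(s['time_s'],s['ee_pos'],s['contact_force'],s['wrist_torque'])
R=Ro.from_quat(s['tool_rot']); 
print(a[170:206,256].tolist()); print(a[180:206:2,245].tolist())
T=lambda u,v,z:R.inv().apply(p2w(c,u,v,z)-s['ee_pos']).round(1)
for v in (185,189,192,198): print(v,T(256,v,119),T(256,v,148.5))
E
```

```text
20.45 [540.05208739 -28.97006754  92.68087805] [-6.23549712  0.66437441 -3.45201696] [ 0.18599144  1.30206421 -0.06952599]
[[200, 204, 203], [201, 204, 205], [200, 203, 203], [200, 203, 203], [200, 203, 205], [200, 204, 204], [199, 202, 203], [200, 204, 204], [199, 203, 202], [201, 204, 204], [200, 204, 204], [201, 205, 205], [199, 202, 204], [201, 203, 204], [200, 201, 204], [200, 201, 203], [199, 200, 202], [200, 200, 203], [199, 201, 203], [197, 197, 200], [195, 195, 199], [196, 197, 199], [192, 194, 196], [190, 191, 194], [187, 189, 189], [178, 178, 183], [156, 157, 159], [123, 126, 128], [103, 103, 106], [84, 85, 88], [70, 71, 75], [61, 63, 64], [53, 55, 58], [57, 57, 60], [53, 53, 56], [53, 55, 55]]
[[200, 203, 203], [201, 203, 203], [199, 200, 202], [199, 199, 202], [196, 196, 199], [192, 193, 196], [178, 179, 182], [185, 186, 188], [148, 146, 150], [104, 105, 109], [96, 97, 101], [63, 64, 66], [56, 57, 60]]
185 [ 40.2  -0.5 -26.5] [ 47.1  -0.5 -56. ]
189 [ 38.5  -0.5 -26.4] [ 45.9  -0.5 -56. ]
192 [ 37.2  -0.5 -26.4] [ 45.   -0.5 -56. ]
198 [ 34.6  -0.5 -26.4] [ 43.1  -0.5 -56. ]
```

Emit:
apply_moves(gripper=[0,0,0,0], delta_pos=[[0.1,0,0],[0.2,0,0],[0.2,0,0],[0.2,0,0]], angular=[[0,0,0],[0,0,0],[0,0,0],[0,0,0]])

```text
time_s: 20.9
ee_pos: [540.1, -29.0, 92.5]
tool_rot: [0.999, -0.045, -0.004, -0.0]
contact_force: [-11.2, 1.2, -0.0]
opening: 44.4
grasp_force: 47.4
```

Emit:
apply_moves(gripper=[0,0,0,0,0], delta_pos=[[0,0,0.08],[0,0,0.14],[-0.15,0,0.14],[-0.28,0,0.14],[-0.28,0,0.14]], angular=[[0,0,0],[0,0,0],[0,0,0],[0,0,0],[0,0,0]])

```text
time_s: 21.4
ee_pos: [540.1, -29.0, 92.3]
tool_rot: [0.999, -0.045, -0.001, -0.0]
contact_force: [-8.1, 1.4, 8.3]
opening: 44.4
grasp_force: 48.2
```

Emit:
apply_moves(gripper=[0,0.6,0.7,0.8,1,1,1], delta_pos=[[0,0,-0.05],[0,0,-0.05],[0,0,-0.05],[0,0,-0.05],[0,0,-0.05],[0,0,-0.05],[0,0,-0.05]], angular=[[0,0,0],[0,0,0],[0,0,0],[0,0,0],[0,0,0],[0,0,0],[0,0,0]])

```text
time_s: 22.1
ee_pos: [541.1, -29.1, 92.1]
tool_rot: [0.999, -0.045, 0.0, 0.0]
contact_force: [0.3, 0.1, 0.6]
opening: 85.5
grasp_force: 0.0
```

```bash
python3 - <<'E'
from h import *
import pickle
c0,a0,s0=pickle.load(open("q.pkl","rb"))
c,a,s=shot("r.pkl"); print(s['time_s'],s['ee_pos'],s['contact_force'],s['opening'])
print(a[185:206,256].mean(1).astype(int))
for m in masks_of("handwheel","wrist")[:2]: print(m['score'],m['box'])
E
```

```text
22.1 [541.14262304 -29.07833276  92.06620732] [0.29523079 0.0960804  0.55678656] 85.53437864463268
[194 194 193 193 193 193 192 190 188 182 176 174 178 176 162 132 102  73
  61  52  53]
0.7 [147.4, 189.9, 220.0, 114.3]
```

Emit:
apply_moves(gripper=[1,1,1,1,1,1], delta_pos=[[0,0,-2],[0,0,-6],[0,0,-10],[-2,0,-13],[-4,0,-13],[-4,0,-13]], angular=[[0,0,0],[0,0,0],[0,0,0],[0,0,0],[0,0,0],[0,0,0]])

```text
time_s: 22.8
ee_pos: [499.0, -25.3, 223.0]
tool_rot: [0.999, -0.045, -0.0, -0.0]
contact_force: [0.2, 0.2, 0.2]
opening: 85.4
grasp_force: 0.0
```

```bash
python3 - <<'E'
from h import *
c,a,s=shot("t.pkl"); print(s['time_s'],s['ee_pos'],s['contact_force'])
R=Ro.from_quat(s['tool_rot'])
ax=rot(np.radians(-5.2)).apply([0,1,0]); seat=np.array([575.3,-32,98.5])
for m in masks_of("handwheel","wrist")[:2]:
    print(m['score'],m['box']); M=m['pixels']; print([(r,int(np.nonzero(M[r])[0].min()),int(np.nonzero(M[r])[0].max())) for r in range(0,384,6) if M[r].any()])
g=cv2.GaussianBlur(a.mean(2).astype(np.float32),(0,0),0.6); np.set_printoptions(linewidth=250)
print(g[90:240,256].astype(int)); print(a[100:190:2,256].tolist())
P=lambda x,z:proj(c,seat+ax*x+np.array([0,0,z])).round(1)
print("expect boss front top",P(-50,23),"rim front top",P(-16,50),"rim back top",P(0,50),"flange front top",P(8,51.5),"knob",P(-70,-33))
for v in range(195,240,4): print(v,((p2w(c,256,v,121.5)-seat)@ax).round(1),end=' ')
eyes.snapshot("scene"); 
for n in ("handwheel","tea_tin","spice_jar","rack","peeler"):
    for m in masks_of(n,"scene")[:2]: print(n,m['score'],m['box'])
E
```

```text
22.8 [498.96676163 -25.31208958 222.99878708] [0.18387384 0.17913099 0.21631538]
0.88 [198.3, 107.2, 115.2, 60.5]
[(108, 204, 310), (114, 202, 312), (120, 201, 311), (126, 203, 309), (132, 232, 281), (138, 233, 281), (144, 233, 280), (150, 233, 280), (156, 233, 280), (162, 233, 280)]
[183 179 167 141 101  70  59  64  81 103 120 130 134 133 131 123 110  98  96  99 101  99  99  97  97  98 100 100  99  98 100  99  96  91  84  80  75  71  80  91  96  98  98  99  99  98  95  96  98  98  98  97  95  97  97  97  98  97  99  99  98  97
  97  96  98  99  98  98  98  98  98  99  98  98  97  95  94  96  98 101 101 102 101 102 101 101 102 100 101 100  98  93  85  75  65  52  48  47  46  47  50  52  60  63  64  67  72  77  80  83  86  88  89  89  90  90  86  82  74  68  64  67  75  79
  79  80  79  81  83  86  86  86  85  84  83  85  85  83  83  83  83  81  78  77  79  86  89  92  92  89]
[[167, 142, 58], [183, 157, 69], [178, 154, 63], [139, 122, 67], [96, 96, 97], [101, 102, 106], [98, 99, 103], [93, 95, 99], [99, 100, 103], [99, 99, 105], [101, 101, 105], [96, 96, 100], [80, 82, 85], [75, 75, 
[... 277 characters left out ...]
, 101], [90, 92, 96], [98, 101, 99], [100, 102, 100], [102, 100, 102], [102, 102, 99], [105, 105, 104], [103, 101, 101], [99, 98, 99], [87, 88, 86], [67, 68, 69], [44, 49, 48], [42, 46, 45]]
expect boss front top [256.5 166.9] rim front top [256.6 128. ] rim back top [256.6 105.7] flange front top [256.6  94. ] knob [256.5 176.6]
195 -75.7 199 -79.5 203 -83.3 207 -87.1 211 -91.0 215 -94.9 219 -98.8 223 -102.8 227 -106.8 231 -110.8 235 -114.9 239 -119.0 handwheel 0.85 [218.9, 266.3, 41.0, 33.1]
handwheel 0.63 [243.5, 168.7, 21.4, 25.9]
tea_tin 0.93 [161.5, 192.4, 23.9, 26.9]
spice_jar 0.86 [145.1, 200.7, 14.7, 32.5]
spice_jar 0.3 [177.5, 212.3, 56.7, 53.7]
rack 0.78 [176.0, 212.4, 59.7, 53.6]
```

```bash
python3 -c "
from plant import sign_off; print(sign_off())"
```

```text
the job is handed in; nothing more can be done
None
```

The key lies in its slot, and the handwheel was hung on the bare shaft end and let go, then slid by its boss over the key until it met firm resistance where the collar face should be. I let go of it there and handed the job in at about 23 s. The last wrist picture put it within about 1 mm of home.

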